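# Pack the table caddy and plug in its handle

### The arm

A 6-joint arm with a two-finger parallel gripper is mounted at the origin on a cart in front of the work surface, level with it; the furniture and walls round the work are solid. World frame = base frame: x ahead of the robot, y to its left, z up, the work surface at z = 0. Lengths are in m, angles in rad, forces in N, time in s.
With the tool pointing down it reaches from about 0.35 to 0.975 m from the base axis. Payload 7.1 kg.
Tool frame: the origin (TCP) lies on the front face of the gripper's body, between the roots of the fingers; the fingertips stand 80 mm ahead of it and the grasp point (between the pads) lies 61 mm ahead of it (robot.tip_reach is the distance from the TCP to the fingertips, in m); z points along the fingers, x is the direction in which the jaws open and shut, and the axes are right-handed (so a half turn about z gives the same grasp; the last joint's range is limited). The gripper opens to 88 mm and grips with 3 to 60 N. Pads are 20 mm wide; open, the fingers measure 115 mm over their backs; the gripper's body (75 mm by 178 mm) begins 61 mm behind the grasp point.
Start: joints at [-1.247, 0.423, 1.63, -0, 1.089, -0.019], TCP at [0.21, -0.589, 0.303] pointing down, gripper open.
Joint ranges: [-3, 3], [-0.9, 2.11], [0.09, 2.58], [-1.31, 4.45], [0.11, 2.69], [-2.54, 2.54]. Speed limits (rad/s): [2.39, 2.39, 3.01, 3.14, 3.14, 3.14].

### API

Orientations are given as a 3x3 rotation matrix whose columns are the frame's x, y, z axes.
In Python, from bench import robot gives the robot as it stands. The module is installed in compiled form; this text tells all that it offers.
- The arm moves only by the tool servo_tool, never from a script. Its argument "moves" is a list of rows, each a list of 7 numbers: the shift along the tool's x, y, z in units of 25 mm (1.0 is 25 mm), then the turn, a rotation vector about the tool's x, y, z in units of 6 degrees (1.0 is 6 degrees), then the finger opening in mm, from 0 to 87.8. In form: [[x, y, z, ax, ay, az, gripper], ...]. A call has 1 to 12 rows; each row is the pose to reach, as a shift and turn from the pose commanded when the call began, along the tool's axes at that moment; what a row does not reach only later rows make up. A row lasts 1/8 s, in which the tool goes at most 62.5 mm and 10.7 degrees, less where a joint would pass 70% of its speed; a pose out of reach is approached as far as the arm can. A call with a gripper value outside its range is refused whole. The fingers move at their own pace and stop on an object; "grip_force" is the grip in N (left out, the last holds). Time passes only in rows, so rows that repeat a pose let the fingers close. It gives the time, the measured TCP pose, the force and the opening at its end, in the units of the state.
- robot.get_obs(): the state, without advancing time (a new reading comes with each control period).
- robot.capture(name): name is "scene" or "top" or "wrist"; returns a dict with "frame" (420x560x3 uint8, blue, green, red), "intrinsics" (3x3 intrinsics, pixels), "k1" (the pictures are not rectified: a ray, as slopes to the right and down, at radius r is drawn at 1 + k1 r^2 times it, then the intrinsics apply), "R" (3x3) and "t" (3): a world point X has camera coordinates R X + t. Camera axes: x right, y down, z forward; pixel columns grow to the right and rows downward; lengths in m; the calibration is good to about 2 mm. A picture is of the moment at which its call begins. There is no depth.
- robot.finish_job(): hands the job in, once; it reports no verdict.
The state is a dict: "t": time; "joint_positions": joint angles; "qvel": joint speeds; "joint_torque": joint torques, N m; "tcp_pos": TCP position; "tool_rot": TCP orientation; "contact_force": force on the tool from outside, world axes, zero at the start; "torque": the same for the moment, N m; "gripper_width": finger opening in m.
Only numpy, scipy, OpenCV 4.12 (cv2) and the standard library are available. Lean on these libraries where they do the work, as an engineer would, in place of code of your own. Each camera call takes 0.05 s, during which the arm holds its last target.

### The job

Pack all the spice jars, steel shakers and the square tin standing on the open worktop to the right of the caddy (not those along the back wall) upright into the two rows of the caddy, each standing on the floor of its row. Then take the carrying handle out of its parking block, put its post down the well in the middle of the caddy and feel about for the hidden socket in the well's floor until it drops fully home, and let go of it there. Do not knock over the wooden pepper mill behind them.

Things in the scene. Friction and masses are not known exactly. Their poses are not given: they have to be found in the camera images.
- jar_0_mid (a point): Spice jar, a glass cylinder 44 mm across and 79 mm high under a black screw cap 40 mm across; 99 mm high in all, about 0.13 kg. Stands upright on the worktop at the robot's right front at the start. Point: on its axis, half-way up (49.5 mm above its underside); z up the axis. May be absent.
- jar_1_mid (a point): Spice jar, a glass cylinder 44 mm across and 79 mm high under a black screw cap 40 mm across; 99 mm high in all, about 0.13 kg. Stands upright on the worktop at the robot's right front at the start. Point: on its axis, half-way up (49.5 mm above its underside); z up the axis. May be absent.
- jar_2_mid (a point): Spice jar, a glass cylinder 44 mm across and 79 mm high under a black screw cap 40 mm across; 99 mm high in all, about 0.13 kg. Stands upright on the worktop at the robot's right front at the start. Point: on its axis, half-way up (49.5 mm above its underside); z up the axis. May be absent.
- shaker_0_mid (a point): Steel shaker, a plain cylinder 60 mm across with straight walls to 86 mm and a domed pierced top, 96 mm high in all, about 0.16 kg, weighted foot. Stands upright on the worktop at the robot's right front. Point: on its axis, half-way up (48 mm above its underside); z up the axis. May be absent.
- shaker_1_mid (a point): Steel shaker, a plain cylinder 60 mm across with straight walls to 86 mm and a domed pierced top, 96 mm high in all, about 0.16 kg, weighted foot. Stands upright on the worktop at the robot's right front. Point: on its axis, half-way up (48 mm above its underside); z up the axis. May be absent.
- tea_tin_mid (a point): Square lidded metal tin, 60 x 60 mm and 94 mm high, plain flat sides, about 0.18 kg, weighted foot, upright at the robot's right front at the start. Point: on its middle axis, half-way up (47 mm above its underside); x and y square to its sides, z up. May be absent.
- caddy: Grey and black open table caddy, fixed: 184 mm long (its x), 194 mm wide (its y), rim 78 mm above the worktop. Two rows along its x (row_left, row_right) either side of a black island 54 mm wide, level with the rim, with a well in its middle. Origin: middle of the underside; z up.
- well_mouth (a point): Middle of the square mouth, 36 mm wide, of the well, 78 mm above the worktop; caddy axes. Inside it is 42 mm wide; its flat floor is 30 mm above the worktop. Hidden in that floor is a blind, chamfered, upright round socket 19.6 mm wide, 22 mm deep, its axis up to 6.5 mm off this point in x and in y, different each time; no reading gives it.
- row_left (a point): Middle of the floor of the caddy's row on its +y side; the row is 176 mm long (x) and 66 mm wide (y) inside, floor 33 mm above the worktop, walls 45 mm above that floor. Caddy axes. It takes 176 mm of things end to end: two 60 mm things and a jar, or one and two jars, or three jars, but not three 60 mm things.
- row_right (a point): Middle of the floor of the caddy's row on its -y side; the row is 176 mm long (x) and 66 mm wide (y) inside, floor 33 mm above the worktop, walls 45 mm above that floor. Caddy axes. It takes 176 mm of things end to end: two 60 mm things and a jar, or one and two jars, or three jars, but not three 60 mm things.
- handle_grip (a point): Middle of the wooden grip (30 mm across, 70 mm long) on top of the carrying handle's straight steel post, 18 mm across; 170 mm long in all, 0.14 kg. On the axis, 135 mm above the foot; z up. At first it stands loosely upright in a fixed grey parking block (70x70x50 mm, hole 44 mm deep) at the robot's left; lift it straight up.
- handle_tip (a point): Middle of the foot of the handle's post (18 mm across, bevelled 3 mm wide, 4 mm high); z up the axis. In the parking block it is 6 mm above the worktop; fully home in the socket, 8 mm.
- mill_mid (a point): Wooden pepper mill, 58 mm across and 170 mm high, standing at the back right: a bystander. Point: half-way up its axis; z up.
- jar_0: The same thing as jar_0_mid; origin at the middle of its underside, z up.
- jar_1: The same thing as jar_1_mid; origin at the middle of its underside, z up.
- jar_2: The same thing as jar_2_mid; origin at the middle of its underside, z up.
- shaker_0: The same thing as shaker_0_mid; origin at the middle of its underside, z up.
- shaker_1: The same thing as shaker_1_mid; origin at the middle of its underside, z up.
- tea_tin: The same thing as tea_tin_mid; origin at the middle of its underside, z up.
- handle: The same thing as handle_grip; origin at the middle of its underside, z up.
Mind the look-alikes: they are no part of the job. What is shaped like the handle but yellow is not meant.

How it is judged:
By the outcome, as a careful person would: the job done as asked, in the order asked, and still so for the second after the job is handed in, with the robot touching nothing.
Of jar_0, jar_1, jar_2, shaker_0, shaker_1, tea_tin only 5 to 6 are there at a start; the rules pass over those that are not, and their reading is None.
At some moment in a run one of shaker_0, shaker_1, tea_tin may be knocked a few centimetres aside while the robot is not near it.
It also fails if it takes over 208 s, if anything falls off the work surface, if the arm or the gripper's body presses on something with over 40 N, if the wrist force passes 120 N, or if a joint passes its speed limit or range.

## Working session

There is one attempt and no reset: what is moved stays moved. The work goes in short steps, Python scripts to look and compute and a tool call to move; the robot and the scene stay as the last step left them, time stands still between calls to the robot, and variables do not carry over. Pictures are saved under pics/ and viewed, and the job is handed in when it is done.

Besides the shell and the picture viewer there is one more tool, called after "Request:" in YAML: its name, and indented under it one key for each argument. servo_tool: Moves the arm, as the interface text tells. Its arguments: {"type":"object","properties":{"moves":{"type":"array"},"grip_force":{"type":"number"}},"required":["moves"]}

```bash
mkdir -p pics
cat > h.py <<'E'
import numpy as np, cv2
from bench import robot
def cap(name,fn):
    c=robot.capture(name); cv2.imwrite('pics/'+fn+'.png',c['frame']); 
    np.savez('pics/'+fn+'.npz',**{k:np.array(c[k]) for k in('frame','intrinsics','k1','R','t')}); return c
def load(fn): 
    d=np.load('pics/'+fn+'.npz'); return {k:d[k] for k in d.files}
def ray(c,u,v):
    K=c['intrinsics']; x=(u-K[0,2])/K[0,0]; y=(v-K[1,2])/K[1,1]; k=float(c['k1'])
    rd=np.hypot(x,y); r=rd
    for _ in range(30): r=rd/(1+k*r*r)
    s=r/rd if rd>0 else 1
    d=c['R'].T@np.array([x*s,y*s,1.]); o=-c['R'].T@c['t']; return o,d
def onz(c,u,v,z):
    o,d=ray(c,u,v); return o+d*(z-o[2])/d[2]
def proj(c,X):
    p=c['R']@np.array(X)+c['t']; x,y=p[:2]/p[2]; f=1+float(c['k1'])*(x*x+y*y)
    K=c['intrinsics']; return K[0,0]*x*f+K[0,2],K[1,1]*y*f+K[1,2]
E
python3 - <<'E'
from h import *
np.set_printoptions(precision=4,suppress=True)
o=robot.get_obs()
for k in o: print(k,o[k])
for n in('scene','top','wrist'):
    c=cap(n,n+'0'); print(n,-c['R'].T@c['t'],c['R'][2],c['k1'],c['intrinsics'][0])
E
```

```text
t 0.0
joint_positions [-1.247   0.4238  1.6307  0.      1.0886 -0.019 ]
qvel [-0.0007  0.0011  0.001   0.0013 -0.      0.0006]
joint_torque [ -0.0012 -54.4625 -27.3662   0.0644   0.0227  -0.0001]
tcp_pos [ 0.21   -0.5882  0.3019]
tool_rot [[ 0.3361 -0.9418 -0.0005]
 [-0.9418 -0.3361  0.0014]
 [-0.0015 -0.     -1.    ]]
contact_force [ 0.6676 -0.463   0.0225]
torque [-0.0068 -0.07   -0.009 ]
gripper_width 0.08761497240483707
scene [-0.059   1.0856  0.8269] [ 0.4434 -0.7582 -0.4781] -0.18345045058077272 [536.9306   0.     273.3533]
top [0.2084 0.1734 1.5613] [ 0.2566 -0.1271 -0.9581] -0.18328604108414726 [499.555    0.     299.2935]
wrist [ 0.2745 -0.5651  0.3849] [-0.2373 -0.083  -0.9679] 0.00234201296690381 [350.8134   0.     279.1698]
```

View pics/scene0.png

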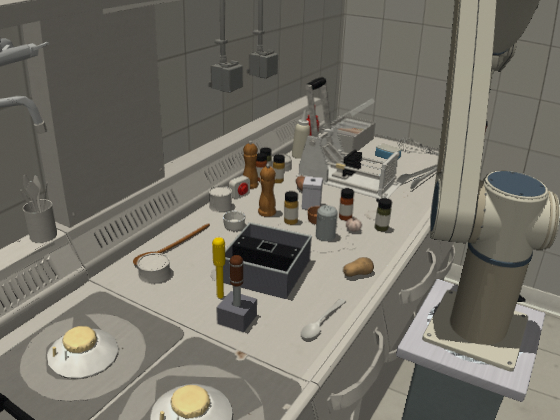

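View pics/top0.png

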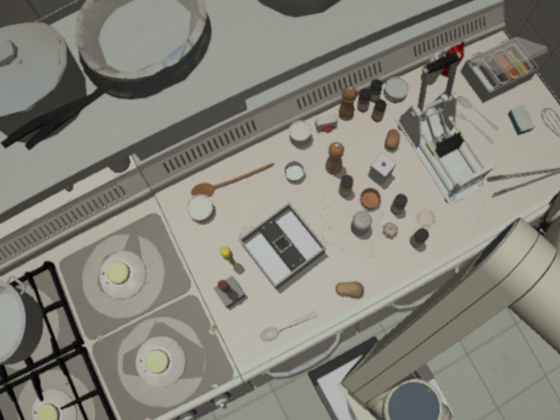

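View pics/wrist0.png

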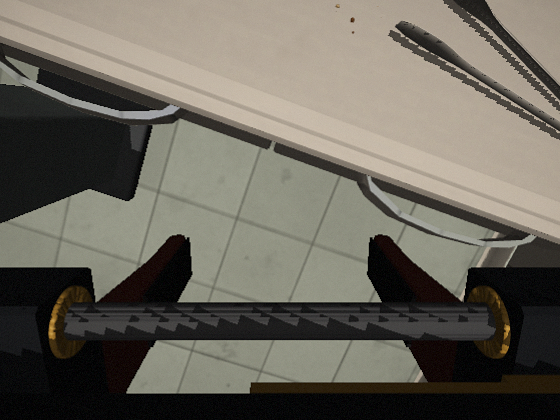

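Run:
```python
from h import *
c=load('top0'); f=c['frame']
cv2.imwrite('pics/top0a.png',cv2.resize(f[125:275,310:460],None,fx=4,fy=4,interpolation=cv2.INTER_CUBIC))
cv2.imwrite('pics/top0b.png',cv2.resize(f[190:320,200:340],None,fx=4.5,fy=4.5,interpolation=cv2.INTER_CUBIC))
f=load('scene0')['frame']
cv2.imwrite('pics/scene0a.png',cv2.resize(f[130:330,200:400],None,fx=3,fy=3,interpolation=cv2.INTER_CUBIC))
```

```text
(no output)
```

View pics/top0a.png

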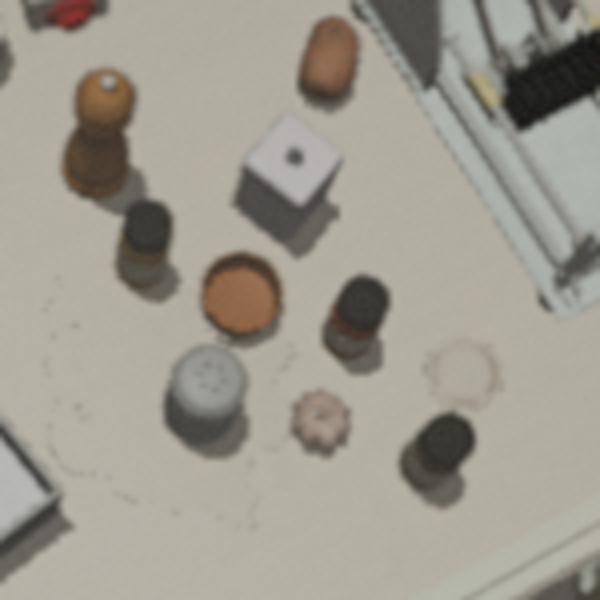

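View pics/top0b.png

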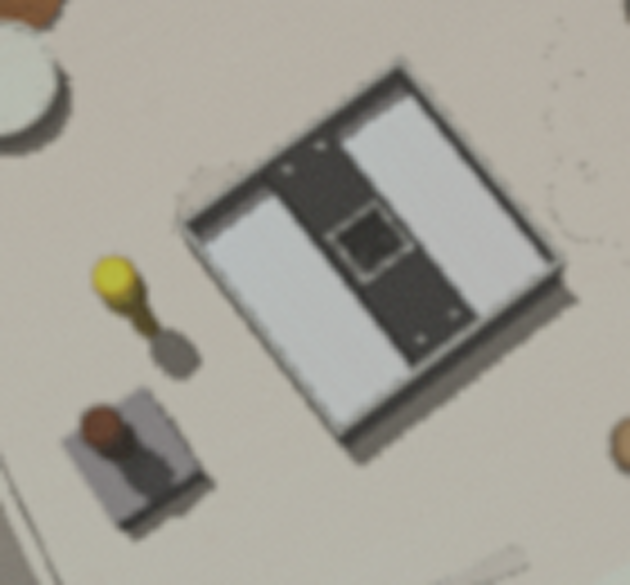

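View pics/scene0a.png

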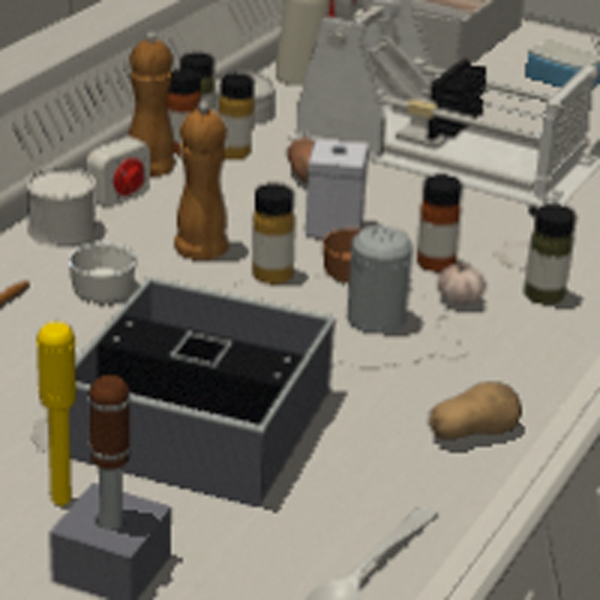

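Run:
```python
from h import *
np.set_printoptions(precision=4,suppress=True)
c=load('top0')
def A(x,y,z,s=4,ox=310,oy=125): return onz(c,(x+.5)/s-.5+ox,(y+.5)/s-.5+oy,z)
def B(x,y,z): return A(x,y,z,4.5,200,190)
for n,p in dict(tin=(293,160,.094),jA=(149,220,.099),jB=(362,300,.099),jC=(446,440,.099),sh=(212,372,.093),mill=(106,88,.165),bowl=(242,294,.03)).items():
    X=A(*p);print(n,X,np.hypot(X[0],X[1]))
t=[A(*p,.094) for p in((292,113),(344,160),(297,208),(243,158))]
for i in range(4): d=t[(i+1)%4]-t[i]; print('tin',t[i],np.linalg.norm(d),np.degrees(np.arctan2(d[1],d[0])))
t=[B(*p,.078) for p in((400,65),(562,268),(345,440),(183,228))]
print('cad ctr',np.mean(t,0))
for i in range(4): d=t[(i+1)%4]-t[i]; print('cad',t[i],np.linalg.norm(d),np.degrees(np.arctan2(d[1],d[0])))
print('well',B(370,242,.078))
print('handle',B(102,423,.176),'yel',B(115,275,.17))
s=load('scene0')
def S(x,y,z): return onz(s,(x+.5)/3-.5+200,(y+.5)/3-.5+130,z)
print('scene: caps', S(443,184,.099),S(553,214,.099),S(274,193,.099),'tin',S(340,148,.094),'sh',S(381,238,.094),'handle',S(110,382,.176),'well',S(201,348,.078))
print('caddy corners',[S(*p,.078) for p in((150,284),(335,320),(262,430),(77,375))])
```

```text
tin [ 0.6315 -0.3383  0.094 ] 0.7163961300066175
jA [ 0.6392 -0.2099  0.099 ] 0.6728106199915508
jB [ 0.5039 -0.3242  0.099 ] 0.5991872101094152
jC [ 0.377  -0.3233  0.099 ] 0.49661020924720367
sh [ 0.5096 -0.1929  0.093 ] 0.5449242073623376
mill [ 0.7292 -0.2169  0.165 ] 0.7608221037161134
bowl [ 0.5683 -0.2632  0.03  ] 0.6263291386319702
tin [ 0.667  -0.3586  0.094 ] 0.05680884102949125 -163.58796826930717
tin [ 0.6125 -0.3747  0.094 ] 0.0574825307558613 107.89380506101166
tin [ 0.5948 -0.32    0.094 ] 0.059122452745879316 16.065345364189206
tin [ 0.6516 -0.3036  0.094 ] 0.05711154647457353 -74.41675408038995
cad ctr [0.5528 0.0631 0.078 ]
cad [ 0.66   -0.0139  0.078 ] 0.18202903017189062 -170.50304262341416
cad [ 0.4804 -0.0439  0.078 ] 0.18664754797961136 100.93569984109558
cad [0.445  0.1393 0.078 ] 0.18358755717974728 9.881717130201446
cad [0.6259 0.1708 0.078 ] 0.18784765801026804 -79.54770463906794
well [0.5574 0.0625 0.078 ]
handle [0.5094 0.2713 0.176 ] yel [0.5926 0.2231 0.17  ]
scene: caps [ 0.4985 -0.3183  0.099 ] [ 0.3771 -0.3188  0.099 ] [ 0.6337 -0.2017  0.099 ] tin [ 0.6326 -0.346   0.094 ] sh [ 0.5038 -0.1837  0.094 ] handle [0.5079 0.2722 0.176 ] well [0.5575 0.0614 0.078 ]
caddy corners [array([ 0.6565, -0.0081,  0.078 ]), array([ 0.4812, -0.0457,  0.078 ]), array([0.4505, 0.1406, 0.078 ]), array([0.6227, 0.1563, 0.078 ])]
```

```bash
cat >> h.py <<'E'
from scipy.spatial.transform import Rotation as Ro
def yawR(deg):
    a=np.radians(deg); x=np.array([np.cos(a),np.sin(a),0]); z=np.array([0,0,-1.]); return np.column_stack([x,np.cross(z,x),z])
def plan(*wps,o=None):
    """each wp (x,y,z,yawdeg): print shift/turn units from present pose"""
    o=o or robot.get_obs(); R=np.array(o['tool_rot']); p=np.array(o['tcp_pos'])
    print('t %.2f tcp'%o['t'],np.round(p,4),'yaw %.1f'%np.degrees(np.arctan2(R[1,0],R[0,0])),'F',np.round(o['contact_force'],1),'w %.4f'%o['gripper_width'])
    for w in wps:
        d=R.T@(np.array(w[:3])-p)/.025
        T=yawR(w[3])
        r=Ro.from_matrix(R.T@T).as_rotvec(degrees=True)/6
        print(w,'->',np.round(d,2),np.round(r,2))
CY=10.0; C=np.array([.556,.0625])
def cad(x,y,z=0):
    a=np.radians(CY); return np.array([C[0]+np.cos(a)*x-np.sin(a)*y,C[1]+np.sin(a)*x+np.cos(a)*y,z])
E
python3 - <<'E'
from h import *
plan((.21,-.588,.42,-80),(.53,-.26,.42,-80))
c=load('top0')
for p in((437,70),(455,197),(400,130)): print(p,onz(c,*p,.0),onz(c,*p,.1),onz(c,*p,.2))
E
```

```text
t 0.15 tcp [ 0.21   -0.5883  0.3021] yaw -70.4 F [-0.   0.8 -0.4] w 0.0876
(0.21, -0.588, 0.42, -80) -> [-0.02 -0.   -4.72] [0.   0.01 1.61]
(0.53, -0.26, 0.42, -80) -> [ -8.07 -16.47  -4.71] [0.   0.01 1.61]
(437, 70) [ 0.89041287 -0.74908565  0.        ] [ 0.84672928 -0.68999977  0.1       ] [ 0.8030457  -0.63091389  0.2       ]
(455, 197) [ 0.44435418 -0.52872625  0.        ] [ 0.42924113 -0.48375463  0.1       ] [ 0.41412809 -0.43878301  0.2       ]
(400, 130) [ 0.74285055 -0.49216735  0.        ] [ 0.7086185  -0.44953737  0.1       ] [ 0.67438644 -0.40690739  0.2       ]
```

Request:
servo_tool:
  moves:
    - [0,0,-2.4,0,0,0.8,87]
    - [-1,-2,-4.7,0,0,1.6,87]
    - [-2.2,-4.4,-4.7,0,0,1.6,87]
    - [-3.4,-6.8,-4.7,0,0,1.6,87]
    - [-4.6,-9.2,-4.7,0,0,1.6,87]
    - [-5.8,-11.6,-4.7,0,0,1.6,87]
    - [-7,-14,-4.7,0,0,1.6,87]
    - [-8.1,-16.5,-4.7,0,0,1.6,87]
    - [-8.1,-16.5,-4.7,0,0,1.6,87]
    - [-8.1,-16.5,-4.7,0,0,1.6,87]

```text
t: 1.4
tcp_pos: [0.532, -0.2571, 0.4197]
tool_rot: [[0.178, -0.984, -0.0], [-0.984, -0.178, 0.001], [-0.001, 0.0, -1.0]]
contact_force: [0.2, -0.7, -0.6]
gripper_width: 0.087
```

Run:
```python
from h import *
plan(); cap('wrist','w1'); plan()
```

```text
t 1.40 tcp [ 0.532  -0.2571  0.4197] yaw -79.7 F [ 0.2 -0.7 -0.6] w 0.0870
t 1.45 tcp [ 0.531  -0.2583  0.4197] yaw -79.8 F [ 0.6 -0.2 -0.3] w 0.0869
```

View pics/w1.png

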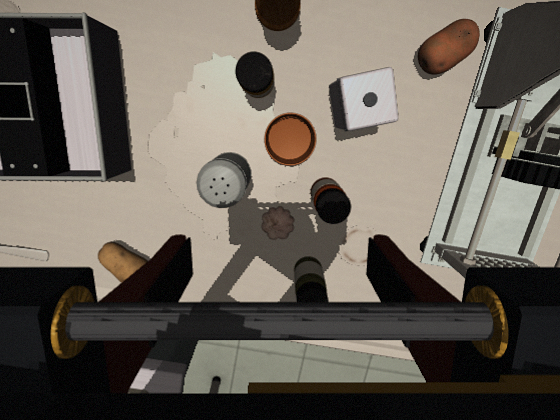

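Run:
```python
from h import *
f=load('w1')['frame']
cv2.imwrite('pics/w1a.png',cv2.resize(f[30:230,185:410],None,fx=3.5,fy=3,interpolation=cv2.INTER_CUBIC) if 0 else cv2.resize(f[30:230,170:420],None,fx=3,fy=3,interpolation=cv2.INTER_CUBIC))
```

```text
(no output)
```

View pics/w1a.png

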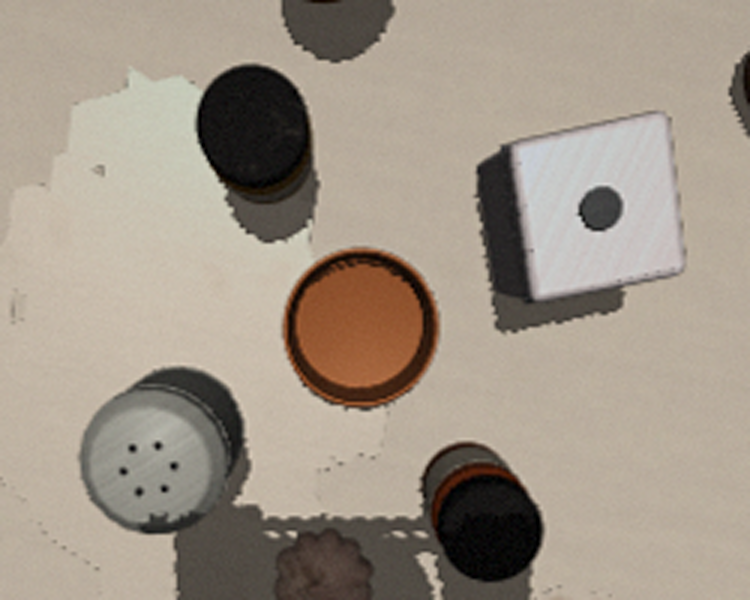

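Run:
```python
from h import *
np.set_printoptions(precision=4,suppress=True)
c=load('w1')
A=lambda x,y,z:onz(c,(x+.5)/3-.5+170,(y+.5)/3-.5+30,z)
print('A',A(254,125,.099),'B',A(489,527,.099),'sh',A(148.2,468.7,.095),'tin',A(598,207,.094))
t=[A(*p,.094) for p in((511,143),(665,112),(685,271),(532,300))]
for i in range(4): d=t[(i+1)%4]-t[i]; print('tin',t[i],np.linalg.norm(d),np.degrees(np.arctan2(d[1],d[0])))
print('bowl',A(361,327,.03), 'capA w',A(197,125,.099)-A(311,125,.099))
# caddy
for p in((89,14),(104,179),(131,178)): print(onz(c,*p,.078))
print('well corners',[onz(c,*p,.078)[:2] for p in((29,82),(31,119))])
print('mill',onz(c,277,10,0.04))
```

```text
A [ 0.6379 -0.2101  0.099 ] B [ 0.5067 -0.3258  0.099 ] sh [ 0.505  -0.1892  0.095 ] tin [ 0.6329 -0.3401  0.094 ]
tin [ 0.6491 -0.3033  0.094 ] 0.0565259432799809 -68.91073994250563
tin [ 0.6694 -0.3561  0.094 ] 0.05748604121314789 -157.593482760983
tin [ 0.6163 -0.378   0.094 ] 0.058154307604390755 110.86286489918808
tin [ 0.5956 -0.3236  0.094 ] 0.057241882536584805 20.7825747251994
bowl [ 0.5701 -0.2643  0.03  ] capA w [-0.0073  0.0404  0.    ]
[ 0.6658 -0.0208  0.078 ]
[ 0.4844 -0.0468  0.078 ]
[ 0.4916 -0.0793  0.078 ]
well corners [array([0.5825, 0.0437]), array([0.5411, 0.0414])]
mill [ 0.7161 -0.2206  0.04  ]
```

Run:
```python
from h import *
plan((.638,-.210,.24,-80),(.638,-.210,.130,-80))
```

```text
t 1.45 tcp [ 0.531  -0.2583  0.4197] yaw -79.8 F [ 0.6 -0.2 -0.3] w 0.0869
(0.638, -0.21, 0.24, -80) -> [-1.14 -4.56  7.18] [0.01 0.   0.03]
(0.638, -0.21, 0.13, -80) -> [-1.14 -4.56 11.58] [0.01 0.   0.03]
```

Request:
servo_tool:
  moves:
    - [-0.5,-2,2,0,0,0,87]
    - [-1.1,-4,4,0,0,0,87]
    - [-1.13,-4.57,6.2,0,0,0,87]
    - [-1.13,-4.57,8,0,0,0,87]
    - [-1.13,-4.57,10,0,0,0,87]
    - [-1.13,-4.57,11.55,0,0,0,87]
    - [-1.13,-4.57,11.55,0,0,0,87]
    - [-1.13,-4.57,11.55,0,0,0,60]
    - [-1.13,-4.57,11.55,0,0,0,30]
    - [-1.13,-4.57,11.55,0,0,0,30]
    - [-1.13,-4.57,11.55,0,0,0,30]
  grip_force: 25

```text
t: 2.82
tcp_pos: [0.6385, -0.2116, 0.1324]
tool_rot: [[0.174, -0.985, 0.001], [-0.985, -0.174, -0.0], [0.001, -0.001, -1.0]]
contact_force: [-0.2, 0.6, 0.3]
gripper_width: 0.05
```

Run:
```python
from h import *
p=cad(-.062,.06)
print(p)
plan((.638,-.21,.24,-80),(p[0],p[1],.26,-80),(p[0],p[1],.165,-80))
```

```text
[0.48452303 0.11082228 0.        ]
t 2.83 tcp [ 0.6385 -0.2116  0.1324] yaw -80.0 F [-0.2  0.6  0.3] w 0.0500
(0.638, -0.21, 0.24, -80) -> [-0.06  0.   -4.3 ] [-0.01 -0.01  0.01]
(np.float64(0.48452302865322733), np.float64(0.1108222781653828), 0.26, -80) -> [-13.77   3.81  -5.12] [-0.01 -0.01  0.01]
(np.float64(0.48452302865322733), np.float64(0.1108222781653828), 0.165, -80) -> [-13.77   3.81  -1.32] [-0.01 -0.01  0.01]
```

Request:
servo_tool:
  moves:
    - [0,0,0,0,0,0,30]
    - [0,0,0,0,0,0,30]
    - [0,0,-2,0,0,0,30]
    - [0,0,-4.5,0,0,0,30]
    - [-1.5,0.4,-6,0,0,0,30]
    - [-4,1.1,-6,0,0,0,30]
    - [-6.4,1.8,-6,0,0,0,30]
    - [-8.8,2.4,-6,0,0,0,30]
    - [-11.2,3.1,-6,0,0,0,30]
    - [-13,3.6,-6,0,0,0,30]
    - [-13.77,3.81,-6,0,0,0,30]
    - [-13.77,3.81,-6,0,0,0,30]

```text
t: 4.32
tcp_pos: [0.4836, 0.1119, 0.2813]
tool_rot: [[0.177, -0.984, -0.0], [-0.984, -0.177, -0.0], [0.0, 0.0, -1.0]]
contact_force: [-0.7, -0.0, -1.4]
gripper_width: 0.0425
```

Run:
```python
from h import *
plan();cap('wrist','w2'); cap('top','t2');plan()
```

```text
t 4.33 tcp [0.4836 0.1119 0.2813] yaw -79.8 F [-0.7 -0.  -1.4] w 0.0425
t 4.42 tcp [0.4845 0.1106 0.2814] yaw -79.9 F [ 0.7  0.1 -1.2] w 0.0424
```

View pics/w2.png

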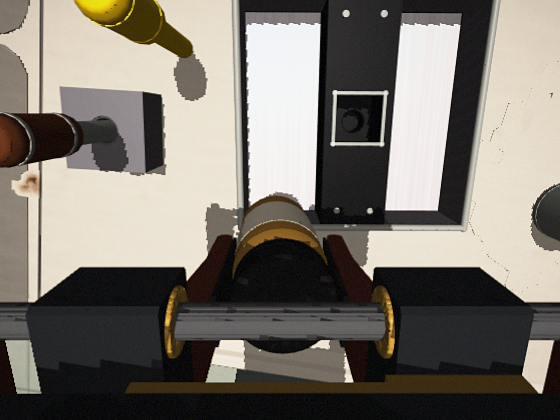

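View pics/t2.png

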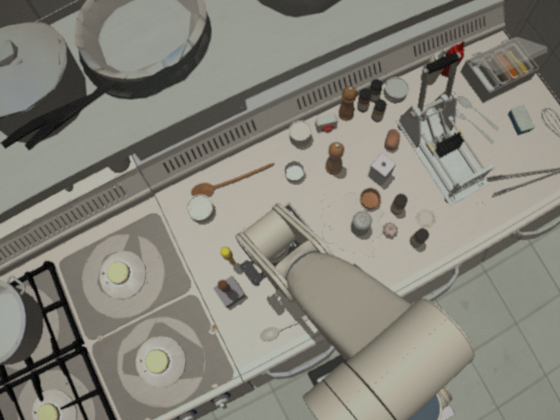

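Run:
```python
from h import *
f=load('w2')['frame']
cv2.imwrite('pics/w2a.png',cv2.resize(f[0:240,220:480],None,fx=2.5,fy=2.5,interpolation=cv2.INTER_CUBIC))
g=cv2.resize(f[85:150,325:395],None,fx=8,fy=8,interpolation=cv2.INTER_CUBIC)
g=np.clip(g.astype(float)*4,0,255).astype(np.uint8)
cv2.imwrite('pics/w2b.png',g)
```

```text
(no output)
```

View pics/w2a.png

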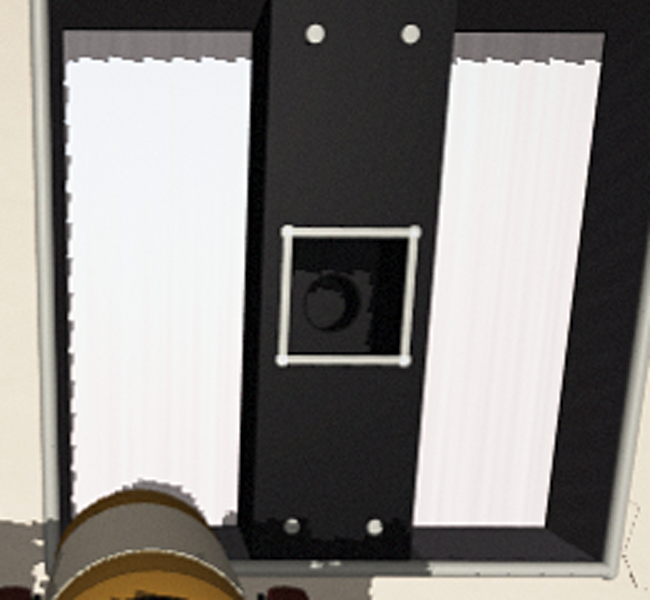

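View pics/w2b.png

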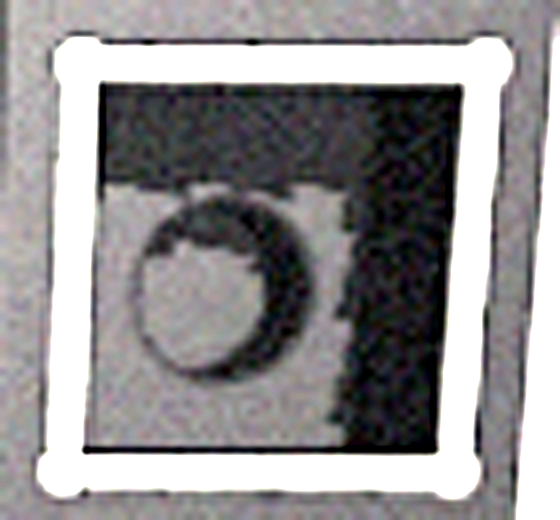

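Run:
```python
from h import *
np.set_printoptions(precision=4,suppress=True)
c=load('w2')
A=lambda x,y,z:onz(c,(x+.5)/8-.5+325,(y+.5)/8-.5+85,z)
t=[A(*p,.078) for p in((99,84),(463,84),(440,451),(84,451))]
w=np.mean(t,0);print('well',w)
for i in range(4): d=t[(i+1)%4]-t[i]; print(np.linalg.norm(d),np.degrees(np.arctan2(d[1],d[0])))
s=A(222,288,.03); print('sock',s, s-w)
a=np.radians(10); d=s-w; print('cad frame',d[0]*np.cos(a)+d[1]*np.sin(a),-d[0]*np.sin(a)+d[1]*np.cos(a))
print('dia',np.linalg.norm(A(133,288,.03)-A(312,288,.03)),np.linalg.norm(A(222,197,.03)-A(222,382,.03)))
B=lambda x,y,z:onz(c,(x+.5)/2.5-.5+220,(y+.5)/2.5-.5,z)
# row edges on floor z=.033, screws z=.078
print('rowR floor near corners',B(413,526,.033),B(545,526,.033),'far',B(605,33,.078),B(455,31,.033))
print('screws',B(316,34,.078),B(410,34,.078),B(375,527,.078),B(291,526,.078))
sc=np.mean([B(316,34,.078),B(410,34,.078),B(375,527,.078),B(291,526,.078)],0);print(sc)
d=B(363,34,.078)-B(333,526.5,.078);print('axis',np.degrees(np.arctan2(d[1],d[0])))
print('near rim corners',B(613,572,.078),B(52,560,.078))
print('handle block top corners',[onz(c,*p,.05)[:2] for p in((60,87),(142,92),(149,172),(64,167))])
```

```text
well [0.5584 0.0618 0.078 ]
0.035448936940172836 -79.82303026009889
0.03526331990832549 -169.29539342377512
0.03580170919014709 100.18526202298857
0.035267017295134526 10.131420773987617
sock [0.5567 0.0565 0.03  ] [-0.0017 -0.0053 -0.048 ]
cad frame -0.0025934532281316988 -0.004942695813481278
dia 0.020721539165146307 0.020864009576446164
rowR floor near corners [0.4791 0.0062 0.033 ] [ 0.4883 -0.0447  0.033 ] far [0.6453 0.0045 0.078 ] [0.6517 0.0362 0.033 ]
screws [0.63   0.0883 0.078 ] [0.6349 0.061  0.078 ] [0.4863 0.0348 0.078 ] [0.4816 0.0628 0.078 ]
[0.5582 0.0618 0.078 ]
axis 9.879810987003127
near rim corners [ 0.4852 -0.0494  0.078 ] [0.4553 0.1407 0.078 ]
handle block top corners [array([0.5393, 0.3115]), array([0.5477, 0.2426]), array([0.4798, 0.2309]), array([0.4708, 0.3065])]
```

```bash
sed -i 's/C=np.array(\[.556,.0625\])/C=np.array([.5583,.0618])/' h.py
python3 - <<'E'
from h import *
p=cad(-.062,.06)
plan((*p[:2],.18,-80),(*p[:2],.165,-80))
E
```

```text
t 4.42 tcp [0.4845 0.1106 0.2814] yaw -79.9 F [ 0.7  0.1 -1.2] w 0.0424
(np.float64(0.4868230286532273), np.float64(0.1101222781653828), 0.18, -80) -> [ 0.03 -0.09  4.06] [-0.   -0.    0.01]
(np.float64(0.4868230286532273), np.float64(0.1101222781653828), 0.165, -80) -> [ 0.03 -0.09  4.66] [-0.   -0.    0.01]
```

Request:
servo_tool:
  moves:
    - [0,-0.1,1.5,0,0,0,30]
    - [0,-0.1,3,0,0,0,30]
    - [0,-0.1,4.1,0,0,0,30]
    - [0,-0.1,4.6,0,0,0,30]
    - [0,-0.1,4.65,0,0,0,30]
    - [0,-0.1,4.65,0,0,0,30]

```text
t: 5.18
tcp_pos: [0.4873, 0.111, 0.1657]
tool_rot: [[0.174, -0.985, 0.001], [-0.985, -0.174, 0.0], [0.0, -0.001, -1.0]]
contact_force: [0.4, -0.1, -1.2]
gripper_width: 0.042
```

Request:
servo_tool:
  moves:
    - [0,0,0.04,0,0,0,30]
    - [0,0,0.04,0,0,0,60]
    - [0,0,0.04,0,0,0,60]
    - [0,0,-1,0,0,0,65]
    - [0,0,-3,0,0,0,70]
    - [1,0,-4,0,0,0,70]
    - [3.4,0.2,-4,0,0,0,70]
    - [5.8,0.5,-4,0,0,0,70]
    - [8.2,0.7,-4,0,0,0,70]

```text
t: 6.3
tcp_pos: [0.5052, -0.0953, 0.2657]
tool_rot: [[0.175, -0.985, 0.001], [-0.985, -0.175, -0.0], [0.0, -0.001, -1.0]]
contact_force: [1.3, 1.0, 0.1]
gripper_width: 0.0701
```

Run:
```python
from h import *
plan((.5065,-.3255,.24,-80),(.5065,-.3255,.1315,-80)); cap('wrist','w3')
```

```text
t 6.30 tcp [ 0.5052 -0.0953  0.2657] yaw -79.9 F [1.3 1.  0.1] w 0.0701
(0.5065, -0.3255, 0.24, -80) -> [9.07 1.56 1.03] [-0.01 -0.    0.01]
(0.5065, -0.3255, 0.1315, -80) -> [9.07 1.56 5.37] [-0.01 -0.    0.01]
```

View pics/w3.png

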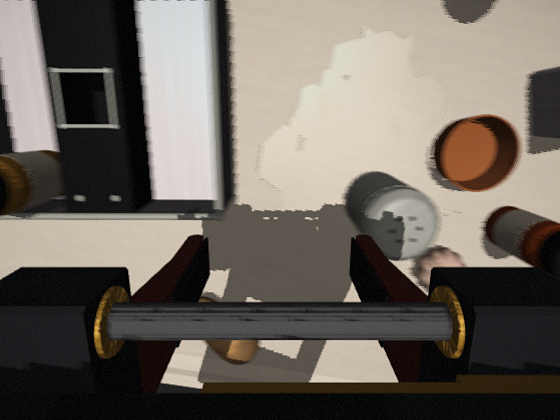

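Request:
servo_tool:
  moves:
    - [2.4,0.4,0,0,0,0,72]
    - [4.8,0.8,0,0,0,0,72]
    - [7.2,1.3,0,0,0,0,72]
    - [9.07,1.56,0.8,0,0,0,72]
    - [9.07,1.56,3,0,0,0,72]
    - [9.07,1.56,5,0,0,0,72]
    - [9.07,1.56,5.4,0,0,0,72]
    - [9.07,1.56,5.4,0,0,0,40]
    - [9.07,1.56,5.4,0,0,0,30]
    - [9.07,1.56,5.4,0,0,0,30]
    - [9.07,1.56,5.4,0,0,0,30]
    - [9.07,1.56,5.4,0,0,0,30]

```text
t: 7.85
tcp_pos: [0.5074, -0.3243, 0.1319]
tool_rot: [[0.174, -0.985, 0.003], [-0.985, -0.174, -0.002], [0.002, -0.002, -1.0]]
contact_force: [0.4, -0.4, 7.6]
gripper_width: 0.0425
```

Run:
```python
from h import *
p=cad(-.012,.06)
plan((.5065,-.3255,.24,-80),(*p[:2],.27,-80),(*p[:2],.165,-80))
```

```text
t 7.85 tcp [ 0.5074 -0.3243  0.1319] yaw -80.0 F [ 0.4 -0.4  7.6] w 0.0425
(0.5065, -0.3255, 0.24, -80) -> [ 0.05  0.03 -4.33] [-0.02 -0.02  0.01]
(np.float64(0.5360634163038377), np.float64(0.11880468704872932), 0.27, -80) -> [-17.24  -4.23  -5.55] [-0.02 -0.02  0.01]
(np.float64(0.5360634163038377), np.float64(0.11880468704872932), 0.165, -80) -> [-17.25  -4.22  -1.35] [-0.02 -0.02  0.01]
```

Request:
servo_tool:
  moves:
    - [0,0,-2.2,0,0,0,30]
    - [0,0,-4.4,0,0,0,30]
    - [-1.5,-0.4,-5.8,0,0,0,30]
    - [-3.9,-1,-5.8,0,0,0,30]
    - [-6.3,-1.6,-5.8,0,0,0,30]
    - [-8.7,-2.2,-5.8,0,0,0,30]
    - [-11.1,-2.8,-5.8,0,0,0,30]
    - [-13.5,-3.4,-5.8,0,0,0,30]
    - [-15.8,-3.9,-5.8,0,0,0,30]
    - [-17.25,-4.22,-5.5,0,0,0,30]
    - [-17.25,-4.22,-4,0,0,0,30]
    - [-17.25,-4.22,-4,0,0,0,30]

```text
t: 9.35
tcp_pos: [0.5332, 0.1196, 0.2283]
tool_rot: [[0.176, -0.984, -0.005], [-0.984, -0.176, -0.001], [0.0, 0.005, -1.0]]
contact_force: [0.0, 0.3, -2.1]
gripper_width: 0.0426
```

Run:
```python
from h import *
p=cad(-.012,.06)
plan((*p[:2],.18,-80),(*p[:2],.1645,-80))
cap('wrist','w4')
```

```text
t 9.35 tcp [0.5332 0.1196 0.2283] yaw -79.9 F [ 0.   0.3 -2.1] w 0.0426
(np.float64(0.5360634163038377), np.float64(0.11880468704872932), 0.18, -80) -> [ 0.05 -0.12  1.93] [ 0.05 -0.    0.02]
(np.float64(0.5360634163038377), np.float64(0.11880468704872932), 0.1645, -80) -> [ 0.05 -0.12  2.55] [ 0.05 -0.    0.02]
```

View pics/w4.png

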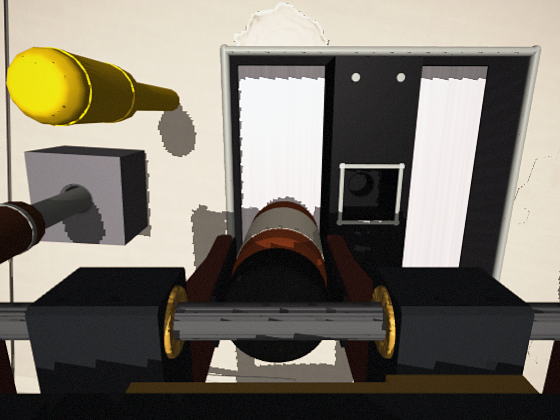

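Run:
```python
from h import *
np.set_printoptions(precision=4,suppress=True)
c=load('w4')
a=np.radians(10);R=np.array([[np.cos(a),np.sin(a)],[-np.sin(a),np.cos(a)]])
for p,z in(((175,100),0),((48,87),.165),((77,193),.05)): X=onz(c,*p,z); print(X,R@(X[:2]-C))
```

```text
[0.5948 0.2206 0.    ] [0.0635 0.1501]
[0.5942 0.2233 0.165 ] [0.0634 0.1528]
[0.5149 0.273  0.05  ] [-0.0061  0.2155]
```

Request:
servo_tool:
  moves:
    - [0,0,1.2,0,0,0,30]
    - [0,0,2.2,0,0,0,30]
    - [0,0,2.5,0,0,0,30]
    - [0,0,2.5,0,0,0,30]
    - [0,0,2.5,0,0,0,30]

```text
t: 10.02
tcp_pos: [0.5359, 0.1193, 0.169]
tool_rot: [[0.174, -0.985, 0.002], [-0.985, -0.174, 0.0], [-0.0, -0.002, -1.0]]
contact_force: [0.2, -0.3, -1.7]
gripper_width: 0.0424
```

Request:
servo_tool:
  moves:
    - [0,0,0.17,0,0,0,30]
    - [0,0,0.17,0,0,0,30]
    - [0,0,0.17,0,0,0,55]
    - [0,0,0.17,0,0,0,60]
    - [0,0,-1,0,0,0,65]
    - [0,0,-3,0,0,0,72]
    - [1,0,-4,0,0,-1,78]
    - [3,1,-4,0,0,-2.7,80]
    - [5,2,-4,0,0,-4.4,80]
    - [7,3,-4,0,0,-6.1,80]
    - [9,4,-4,0,0,-7.8,80]
    - [11,5,-4,0,0,-9.5,80]

```text
t: 11.52
tcp_pos: [0.462, -0.1673, 0.2678]
tool_rot: [[0.908, -0.418, 0.0], [-0.418, -0.908, 0.0], [0.0, -0.0, -1.0]]
contact_force: [0.4, -1.0, -0.1]
gripper_width: 0.0803
```

Run:
```python
from h import *
plan((.377,-.322,.26,10),(.377,-.322,.1315,10)); cap('wrist','w5'); cap('scene','s5')
```

```text
t 11.53 tcp [ 0.462  -0.1673  0.2678] yaw -24.7 F [ 0.4 -1.  -0.1] w 0.0803
(0.377, -0.322, 0.26, 10) -> [-0.5   7.04  0.31] [-0.   -0.   -5.79]
(0.377, -0.322, 0.1315, 10) -> [-0.5   7.04  5.45] [-0.   -0.   -5.79]
```

View pics/s5.png

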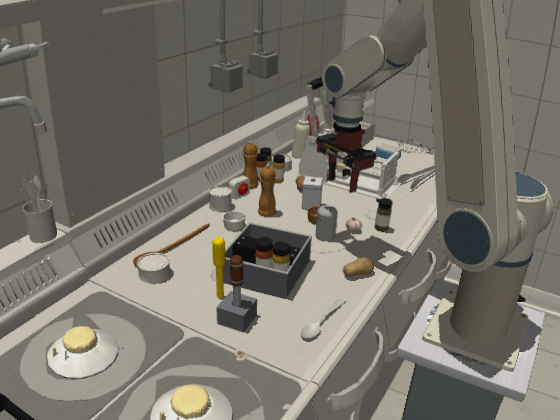

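View pics/w5.png

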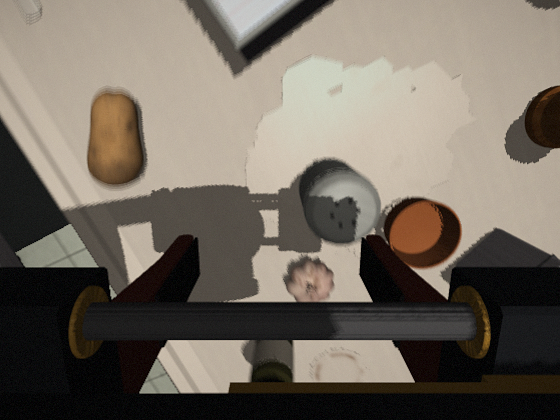

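Request:
servo_tool:
  moves:
    - [-0.2,2.3,0.2,0,0,-1.7,80]
    - [-0.4,4.6,0.2,0,0,-3.4,80]
    - [-0.5,7,0.3,0,0,-5.1,80]
    - [-0.5,7.04,0.3,0,0,-5.8,80]
    - [-0.5,7.04,0.3,0,0,-5.8,80]
    - [-0.5,7.04,0.3,0,0,-5.8,80]

```text
t: 12.38
tcp_pos: [0.3772, -0.3191, 0.2601]
tool_rot: [[0.986, 0.167, -0.0], [0.167, -0.986, 0.0], [0.0, -0.0, -1.0]]
contact_force: [0.5, -0.1, -0.3]
gripper_width: 0.0799
```

Run:
```python
from h import *
plan((.377,-.322,.26,10),(.377,-.322,.1315,10)); c=cap('top','t6'); cv2.imwrite('pics/t6a.png',cv2.resize(c['frame'][140:300,220:460],None,fx=3.3,fy=3.3,interpolation=cv2.INTER_CUBIC));cap('wrist','w6')
```

```text
t 12.38 tcp [ 0.3772 -0.3191  0.2601] yaw 9.6 F [ 0.5 -0.1 -0.3] w 0.0799
(0.377, -0.322, 0.26, 10) -> [-0.03  0.11  0.  ] [-0.   -0.   -0.06]
(0.377, -0.322, 0.1315, 10) -> [-0.03  0.11  5.14] [-0.   -0.   -0.06]
```

View pics/w6.png

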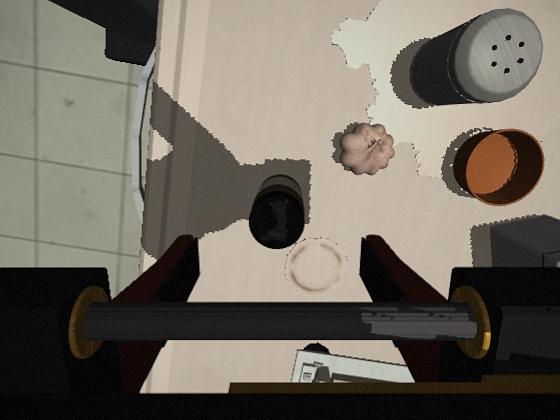

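View pics/t6a.png

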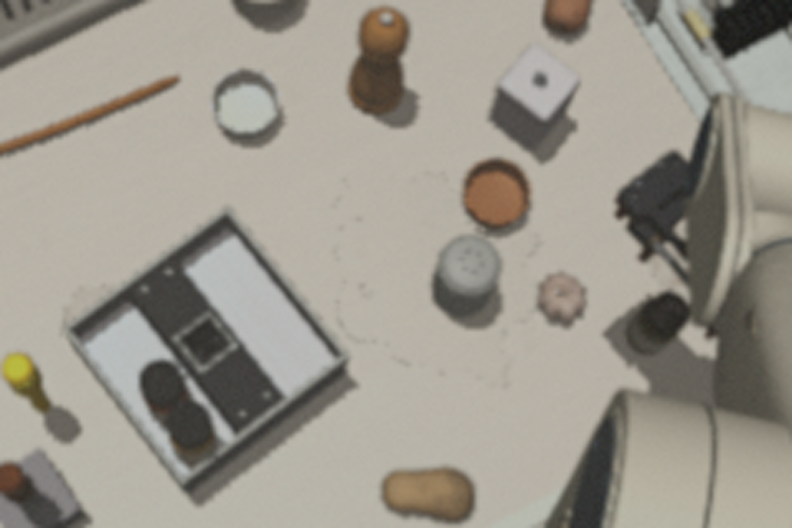

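Run:
```python
from h import *
c=load('w6'); X=onz(c,277.5,219.5,.099); print(X, -c['R'].T@c['t'])
print(proj(c,(.377,-.322,.099)))
print('shaker',onz(c,508,53,.095))
plan((X[0],X[1],.26,10),(X[0],X[1],.1315,10))
```

```text
[ 0.37716158 -0.32488452  0.099     ] [ 0.36601408 -0.25148847  0.34305987]
(np.float64(277.9447080048852), np.float64(215.70570983279725))
shaker [ 0.50732128 -0.18820503  0.095     ]
t 12.47 tcp [ 0.3773 -0.319   0.2602] yaw 9.7 F [-0.6 -0.3  0. ] w 0.0801
(np.float64(0.37716158314339526), np.float64(-0.3248845159084884), 0.26, 10) -> [-0.05  0.23  0.01] [-0.   -0.   -0.05]
(np.float64(0.37716158314339526), np.float64(-0.3248845159084884), 0.1315, 10) -> [-0.05  0.23  5.15] [-0.   -0.   -0.05]
```

Request:
servo_tool:
  moves:
    - [-0.03,0.22,1.5,0,0,0,80]
    - [-0.03,0.22,3.5,0,0,0,80]
    - [-0.03,0.22,4.8,0,0,0,80]
    - [-0.03,0.22,5.15,0,0,0,80]
    - [-0.03,0.22,5.15,0,0,0,40]
    - [-0.03,0.22,5.15,0,0,0,30]
    - [-0.03,0.22,5.15,0,0,0,30]
    - [-0.03,0.22,5.15,0,0,0,30]
    - [-0.03,0.22,5.15,0,0,0,30]

```text
t: 13.6
tcp_pos: [0.3773, -0.3259, 0.1321]
tool_rot: [[0.986, 0.169, 0.001], [0.169, -0.986, -0.001], [0.001, 0.001, -1.0]]
contact_force: [-0.6, 0.4, 6.2]
gripper_width: 0.042
```

Run:
```python
from h import *
p=cad(.058,.06)
plan((.377,-.325,.29,10),(*p[:2],.29,10),(*p[:2],.165,10))
```

```text
t 13.60 tcp [ 0.3773 -0.3259  0.1321] yaw 9.7 F [-0.6  0.4  6.2] w 0.0420
(0.377, -0.325, 0.29, 10) -> [ 0.   -0.03 -6.31] [ 0.01 -0.01 -0.05]
(np.float64(0.6049999590146923), np.float64(0.13096005948541445), 0.29, 10) -> [ 12.07 -16.47  -6.32] [ 0.01 -0.01 -0.05]
(np.float64(0.6049999590146923), np.float64(0.13096005948541445), 0.165, 10) -> [ 12.06 -16.47  -1.32] [ 0.01 -0.01 -0.05]
```

Request:
servo_tool:
  moves:
    - [0,0,-2.2,0,0,0,30]
    - [0,0,-4.4,0,0,0,30]
    - [0.5,-0.7,-6,0,0,0,30]
    - [2,-2.7,-6.3,0,0,0,30]
    - [3.4,-4.7,-6.3,0,0,0,30]
    - [4.9,-6.7,-6.3,0,0,0,30]
    - [6.3,-8.6,-6.3,0,0,0,30]
    - [7.7,-10.5,-6.3,0,0,0,30]
    - [9.2,-12.5,-6.3,0,0,0,30]
    - [10.6,-14.5,-6.3,0,0,0,30]
    - [12.06,-16.47,-6,0,0,0,30]
    - [12.06,-16.47,-4.5,0,0,0,30]

```text
t: 15.1
tcp_pos: [0.6073, 0.1353, 0.2453]
tool_rot: [[0.985, 0.173, 0.006], [0.173, -0.985, 0.002], [0.007, -0.001, -1.0]]
contact_force: [-0.1, -0.4, -1.9]
gripper_width: 0.0417
```

Request:
servo_tool:
  moves:
    - [0,0,0,0,0,0,30]
    - [0,0,0,0,0,0,30]

```text
t: 15.35
tcp_pos: [0.6045, 0.1307, 0.2445]
tool_rot: [[0.986, 0.168, -0.0], [0.168, -0.986, -0.0], [-0.0, 0.0, -1.0]]
contact_force: [0.8, 0.0, -0.2]
gripper_width: 0.0419
```

Run:
```python
from h import *
p=cad(.058,.06)
plan((*p[:2],.165,10)); cap('wrist','w7')
```

```text
t 15.35 tcp [0.6045 0.1307 0.2445] yaw 9.7 F [ 0.8  0.  -0.2] w 0.0419
(np.float64(0.6049999590146923), np.float64(0.13096005948541445), 0.165, 10) -> [ 0.02 -0.01  3.18] [ 0.    0.   -0.05]
```

View pics/w7.png

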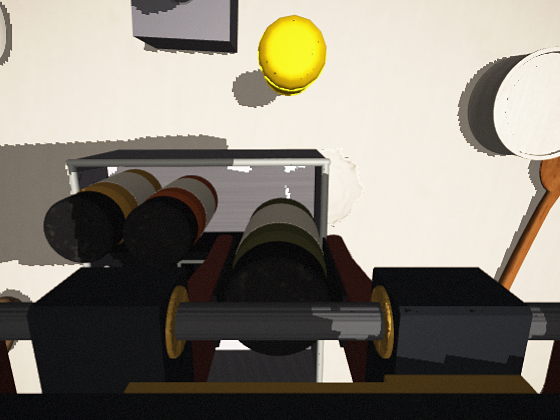

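Request:
servo_tool:
  moves:
    - [0,0,1.5,0,0,0,30]
    - [0,0,2.8,0,0,0,30]
    - [0,0,3.15,0,0,0,30]
    - [0,0,3.18,0,0,0,30]
    - [0,0,3.18,0,0,0,30]

```text
t: 16.02
tcp_pos: [0.6053, 0.1311, 0.1659]
tool_rot: [[0.986, 0.169, 0.002], [0.169, -0.986, 0.0], [0.002, -0.0, -1.0]]
contact_force: [0.2, -0.3, -0.7]
gripper_width: 0.0418
```

Request:
servo_tool:
  moves:
    - [0,0,0.03,0,0,0,46]
    - [0,0,0.03,0,0,0,52]
    - [0,0,0.03,0,0,0,52]
    - [0,0,-1,0,0,0,52]
    - [0,0,-3,0,0,0,55]
    - [-0.5,2,-4.5,0,0,1.5,80]
    - [-1,4,-5,0,0,3.2,85]
    - [-1.7,6,-5,0,0,4.9,87]
    - [-2.3,8,-5,0,0,6.6,87]
    - [-3,9.5,-5,0,0,8.3,87]
    - [-3.5,11,-5,0,0,10,87]
    - [-4,12,-5,0,0,11.7,87]

```text
t: 17.52
tcp_pos: [0.5563, -0.183, 0.2895]
tool_rot: [[0.487, -0.873, 0.0], [-0.873, -0.487, -0.0], [0.0, -0.0, -1.0]]
contact_force: [-0.2, -0.1, 0.1]
gripper_width: 0.087
```

Run:
```python
from h import *
plan((.52,-.22,.30,-80))
```

```text
t 17.52 tcp [ 0.5563 -0.183   0.2895] yaw -60.9 F [-0.2 -0.1  0.1] w 0.0870
(0.52, -0.22, 0.3, -80) -> [ 0.58  1.99 -0.42] [-0.   -0.    3.19]
```

Request:
servo_tool:
  moves:
    - [0.2,1,-0.3,0,0,1.6,87]
    - [0.6,2.5,-0.4,0,0,3.2,87]
    - [0.6,2.5,-0.4,0,0,3.2,87]
    - [0.6,2.5,-0.4,0,0,3.2,87]

```text
t: 18.02
tcp_pos: [0.5099, -0.2251, 0.2996]
tool_rot: [[0.181, -0.984, 0.001], [-0.984, -0.181, 0.0], [0.0, -0.001, -1.0]]
contact_force: [-0.3, 0.7, 0.0]
gripper_width: 0.087
```

Run:
```python
from h import *
plan(); cap('wrist','w8');cap('scene','s8');plan()
```

```text
t 18.02 tcp [ 0.5099 -0.2251  0.2996] yaw -79.6 F [-0.3  0.7  0. ] w 0.0870
t 18.12 tcp [ 0.5102 -0.2247  0.2994] yaw -79.6 F [-0.   0.4 -0.8] w 0.0873
```

View pics/w8.png

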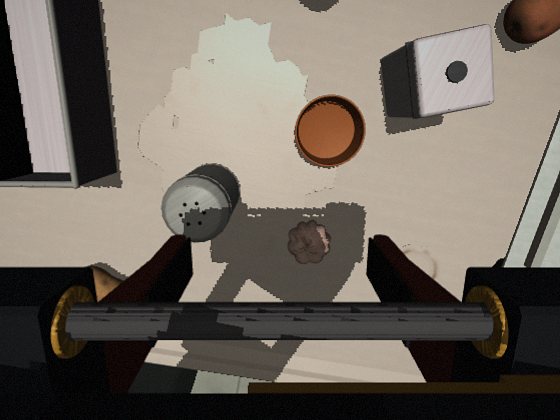

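View pics/s8.png

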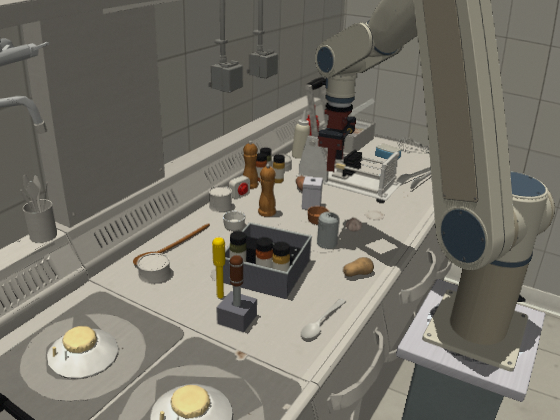

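Run:
```python
from h import *
f=load('w8')['frame']
cv2.imwrite('pics/w8a.png',cv2.resize(f[150:260,140:260],None,fx=5,fy=5,interpolation=cv2.INTER_CUBIC))
```

```text
(no output)
```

View pics/w8a.png

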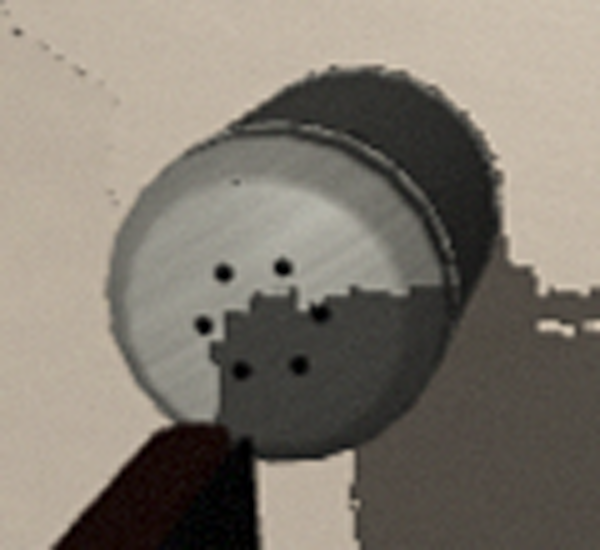

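Run:
```python
from h import *
c=load('w8')
P=np.mean([(224,272),(284,267),(320,313),(299,365),(241,370),(204,325)],0); X=onz(c,(P[0]+.5)/5-.5+140,(P[1]+.5)/5-.5+150,.095)
print(P,X)
t=[onz(c,*p,.094) for p in((414,42),(490,24),(494,102),(418,118))]
print('tin',np.mean(t,0))
for i in range(4): d=t[(i+1)%4]-t[i]; print(np.linalg.norm(d),np.degrees(np.arctan2(d[1],d[0])))
plan((X[0],X[1],.22,-80),(X[0],X[1],.131,-80))
```

```text
[262.         318.66666667] [ 0.48304799 -0.1542583   0.095     ]
tin [ 0.63189049 -0.33975377  0.094     ]
0.05698374368819323 -67.0769028664413
0.05723105512047462 -157.8462285677285
0.05992895772740847 112.1625482814059
0.05655213538868141 19.163267468496073
t 18.12 tcp [ 0.5102 -0.2247  0.2994] yaw -79.6 F [-0.   0.4 -0.8] w 0.0873
(np.float64(0.4830479935388691), np.float64(-0.1542582958597034), 0.22, -80) -> [-2.97  0.56  3.18] [-0.    0.    0.07]
(np.float64(0.4830479935388691), np.float64(-0.1542582958597034), 0.131, -80) -> [-2.97  0.56  6.74] [-0.    0.    0.07]
```

Request:
servo_tool:
  moves:
    - [-1.5,0.3,0,0,0,0.05,87.5]
    - [-2.97,0.56,1,0,0,0.05,87.5]
    - [-2.97,0.56,3,0,0,0.05,87.5]
    - [-2.97,0.56,3.2,0,0,0.05,87.5]
    - [-2.97,0.56,5,0,0,0.05,87.5]
    - [-2.97,0.56,6.72,0,0,0.05,87.5]
    - [-2.97,0.56,6.72,0,0,0.05,87.5]
    - [-2.97,0.56,6.72,0,0,0.05,60]
    - [-2.97,0.56,6.72,0,0,0.05,45]
    - [-2.97,0.56,6.72,0,0,0.05,45]
    - [-2.97,0.56,6.72,0,0,0.05,45]

```text
t: 19.5
tcp_pos: [0.4834, -0.155, 0.1329]
tool_rot: [[0.174, -0.985, 0.002], [-0.985, -0.174, -0.001], [0.001, -0.002, -1.0]]
contact_force: [-1.1, -0.3, 8.6]
gripper_width: 0.0597
```

Run:
```python
from h import *
p=cad(-.048,-.06)
plan((*p[:2],.26,-80),(*p[:2],.165,-80))
```

```text
t 19.50 tcp [ 0.4834 -0.155   0.1329] yaw -80.0 F [-1.1 -0.3  8.6] w 0.0597
(np.float64(0.5214481185154298), np.float64(-0.005623577708745137), 0.26, -80) -> [-5.61 -2.55 -5.09] [-0.02 -0.01  0.01]
(np.float64(0.5214481185154298), np.float64(-0.005623577708745137), 0.165, -80) -> [-5.62 -2.54 -1.29] [-0.02 -0.01  0.01]
```

Request:
servo_tool:
  moves:
    - [0,0,-2.2,0,0,0,45]
    - [0,0,-4,0,0,0,45]
    - [-1.5,-0.7,-5.1,0,0,0,45]
    - [-3.7,-1.7,-5.1,0,0,0,45]
    - [-5.62,-2.54,-5.1,0,0,0,45]
    - [-5.62,-2.54,-5,0,0,0,45]
    - [-5.62,-2.54,-4,0,0,0,45]
    - [-5.62,-2.54,-4,0,0,0,45]
    - [-5.62,-2.54,-4,0,0,0,45]

```text
t: 20.62
tcp_pos: [0.5206, -0.006, 0.2319]
tool_rot: [[0.173, -0.985, -0.0], [-0.985, -0.173, -0.0], [0.0, 0.0, -1.0]]
contact_force: [0.6, -0.1, -2.1]
gripper_width: 0.0596
```

Run:
```python
from h import *
p=cad(-.048,-.06)
plan((*p[:2],.165,-80)); cap('wrist','w9')
```

```text
t 20.62 tcp [ 0.5206 -0.006   0.2319] yaw -80.0 F [ 0.6 -0.1 -2.1] w 0.0596
(np.float64(0.5214481185154298), np.float64(-0.005623577708745137), 0.165, -80) -> [-0.01 -0.04  2.67] [ 0. -0. -0.]
```

View pics/w9.png

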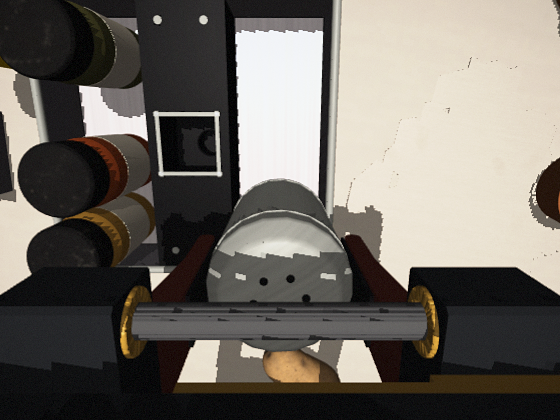

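Run:
```python
from h import *
f=load('w9')['frame']
g=cv2.resize(f[0:190,145:345],None,fx=4,fy=3.15,interpolation=cv2.INTER_CUBIC)
g=cv2.resize(f[0:190,145:345],None,fx=3.15,fy=3.15,interpolation=cv2.INTER_CUBIC)
g=np.clip(g.astype(float)*1.5,0,255).astype(np.uint8)
cv2.imwrite('pics/w9a.png',g)
```

```text
(no output)
```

View pics/w9a.png

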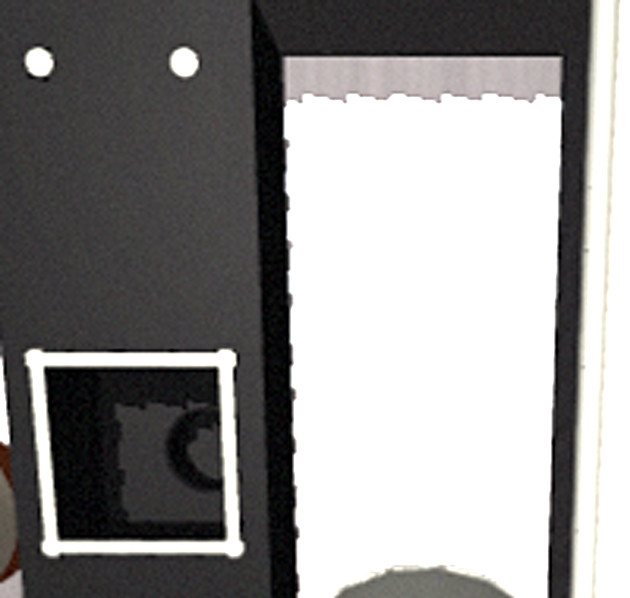

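Run:
```python
from h import *
np.set_printoptions(precision=4,suppress=True)
c=load('w9'); s=3.15
A=lambda x,y,z:onz(c,(x+.5)/s-.5+145,(y+.5)/s-.5,z)
a=np.radians(10);R=np.array([[np.cos(a),np.sin(a)],[-np.sin(a),np.cos(a)]])
q=lambda X:R@(X[:2]-C)
for p in((285,110),(562,110),(297,540),(550,540)): print('floor',q(A(*p,.033)))
print('far end',q(A(420,57,.033)))
for p in((257,100),(264,300),(271,500)): print('island',q(A(*p,.078)))
t=[A(*p,.078) for p in((45,367),(218,367),(230,540),(58,540))]; print('well',q(np.mean(t,0)))
print('sock',q(A(211,448,.03)))
```

```text
floor [ 0.0759 -0.0275]
floor [ 0.0758 -0.0923]
floor [-0.0255 -0.0274]
floor [-0.0255 -0.0924]
far end [ 0.0871 -0.0591]
island [ 0.0687 -0.0273]
island [ 0.0312 -0.0273]
island [-0.0096 -0.0273]
well [-0.0002  0.0006]
sock [-0.0024 -0.0058]
```

Request:
servo_tool:
  moves:
    - [0,0,1.2,0,0,0,45]
    - [0,0,2,0,0,0,45]
    - [0,0,2.5,0,0,0,45]
    - [0,0,2.65,0,0,0,45]
    - [0,0,2.65,0,0,0,45]

```text
t: 21.3
tcp_pos: [0.5212, -0.0054, 0.1661]
tool_rot: [[0.174, -0.985, 0.001], [-0.985, -0.174, -0.0], [0.0, -0.001, -1.0]]
contact_force: [0.5, -0.3, -2.2]
gripper_width: 0.0597
```

Request:
servo_tool:
  moves:
    - [0,0,0.04,0,0,0,45]
    - [0,0,0.04,0,0,0,60]
    - [0,0,0.04,0,0,0,74]
    - [0,0,0.04,0,0,0,74]
    - [0,0,-1,0,0,0,76]
    - [0,0,-3,0,0,0,85]
    - [1.5,-0.5,-5,0,0,-0.8,87.5]
    - [3.9,-1.2,-5.5,0,0,-1.8,87.5]
    - [6.3,-1.8,-5.5,0,0,-1.8,87.5]
    - [8.6,-1.8,-5.5,0,0,-1.8,87.5]
    - [10.9,-1.8,-5.5,0,0,-1.8,87.5]
    - [10.9,-1.8,-5.5,0,0,-1.8,87.5]

```text
t: 22.8
tcp_pos: [0.6125, -0.2696, 0.3023]
tool_rot: [[0.352, -0.936, 0.001], [-0.936, -0.352, -0.001], [0.001, -0.0, -1.0]]
contact_force: [-0.3, 0.1, -0.7]
gripper_width: 0.0873
```

Run:
```python
from h import *
plan((.632,-.340,.26,-69)); c=cap('wrist','w10'); cap('scene','s10')
```

```text
t 22.80 tcp [ 0.6125 -0.2696  0.3023] yaw -69.4 F [-0.3  0.1 -0.7] w 0.0873
(0.632, -0.34, 0.26, -69) -> [2.91 0.26 1.69] [-0.   -0.01 -0.07]
```

View pics/w10.png

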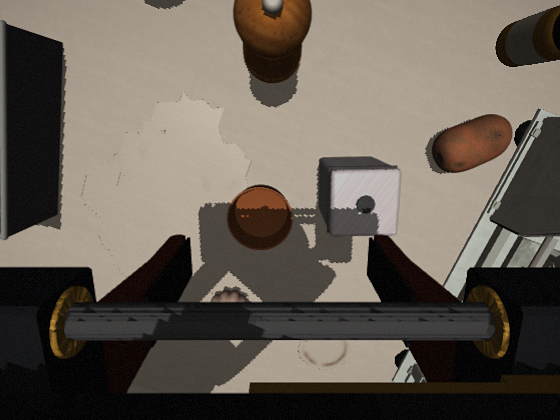

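View pics/s10.png

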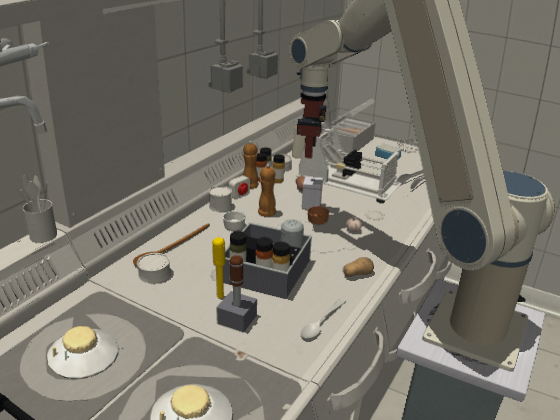

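Run:
```python
from h import *
c=load('w10')
t=[onz(c,*p,.094) for p in((331,166.5),(400,166.5),(397,235.5),(331.5,233.5))]
X=np.mean(t,0);print('tin',X)
for i in range(4): d=t[(i+1)%4]-t[i]; print(np.linalg.norm(d),np.degrees(np.arctan2(d[1],d[0])))
print('hole',onz(c,366,204,.094))
plan((X[0],X[1],.22,-69.4),(X[0],X[1],.13,-69.4))
```

```text
tin [ 0.63445449 -0.3395378   0.094     ]
0.05753447602233568 -69.42176571485334
0.060887059691647594 -156.9311858190671
0.05756893469742465 108.73913568073297
0.059041095263944784 23.142068288102458
hole [ 0.63265783 -0.3414034   0.094     ]
t 22.90 tcp [ 0.612  -0.266   0.3021] yaw -69.2 F [-0.2  0.4 -0.2] w 0.0875
(np.float64(0.6344544948690753), np.float64(-0.3395377953283514), 0.22, -69.4) -> [3.07 0.2  3.28] [0.   0.01 0.03]
(np.float64(0.6344544948690753), np.float64(-0.3395377953283514), 0.13, -69.4) -> [3.08 0.2  6.88] [0.   0.01 0.03]
```

Run:
```python
from h import *
c=load('w10')
for p in((535,110),(493,210),(485,230),(400,355)):
    print(p,[np.round(onz(c,*p,z)[:2],3) for z in(0,.05,.1,.15)])
f=load('s10')['frame']
cv2.imwrite('pics/s10a.png',cv2.resize(f[120:260,240:420],None,fx=4,fy=4,interpolation=cv2.INTER_CUBIC))
```

```text
(535, 110) [array([ 0.775, -0.498]), array([ 0.763, -0.465]), array([ 0.75 , -0.432]), array([ 0.737, -0.399])]
(493, 210) [array([ 0.663, -0.511]), array([ 0.665, -0.476]), array([ 0.666, -0.442]), array([ 0.668, -0.407])]
(485, 230) [array([ 0.638, -0.514]), array([ 0.643, -0.479]), array([ 0.648, -0.444]), array([ 0.653, -0.409])]
(400, 355) [array([ 0.452, -0.495]), array([ 0.481, -0.462]), array([ 0.51, -0.43]), array([ 0.539, -0.397])]
```

View pics/s10a.png

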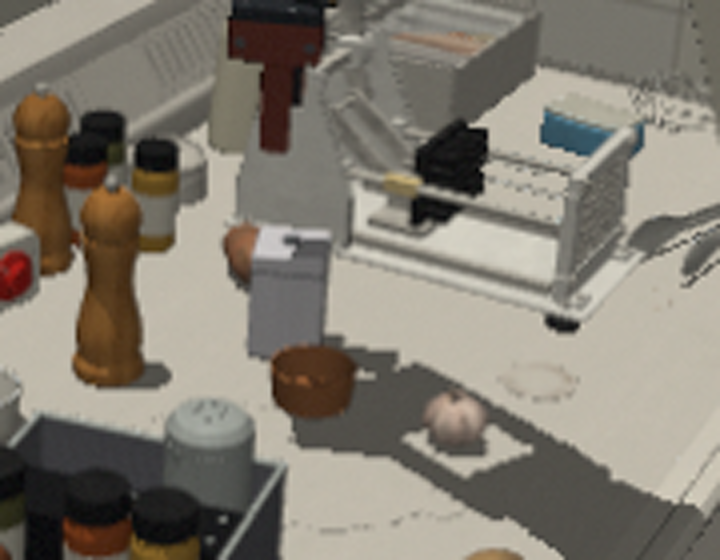

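Request:
servo_tool:
  moves:
    - [1.5,0.1,1,0,0,0,87.5]
    - [3.05,0.25,2.5,0,0,0,87.5]
    - [3.05,0.25,3.3,0,0,0,87.5]
    - [3.05,0.25,3.3,0,0,0,87.5]
    - [3.05,0.25,5,0,0,0,87.5]
    - [3.05,0.25,6.85,0,0,0,87.5]
    - [3.05,0.25,6.85,0,0,0,87.5]
    - [3.05,0.25,6.85,0,0,0,65]
    - [3.05,0.25,6.85,0,0,0,45]
    - [3.05,0.25,6.85,0,0,0,45]
    - [3.05,0.25,6.85,0,0,0,45]

```text
t: 24.28
tcp_pos: [0.6345, -0.3397, 0.1333]
tool_rot: [[0.355, -0.935, 0.002], [-0.935, -0.355, -0.001], [0.002, -0.002, -1.0]]
contact_force: [-0.3, 1.1, 7.5]
gripper_width: 0.0598
```

Run:
```python
from h import *
p=cad(.045,-.06)
plan((*p[:2],.27,-80),(*p[:2],.165,-80))
```

```text
t 24.27 tcp [ 0.6345 -0.3397  0.1333] yaw -69.2 F [-0.3  1.1  7.5] w 0.0598
(np.float64(0.6130352395455652), np.float64(0.010525702814279392), 0.27, -80) -> [-13.39  -4.19  -5.48] [-0.02 -0.02  1.8 ]
(np.float64(0.6130352395455652), np.float64(0.010525702814279392), 0.165, -80) -> [-13.4   -4.18  -1.28] [-0.02 -0.02  1.8 ]
```

Request:
servo_tool:
  moves:
    - [0,0,-2.3,0,0,0,45]
    - [0,0,-4.6,0,0,0.4,45]
    - [-0.5,0.5,-6.5,0,0,0.9,45]
    - [-2,0.8,-7.2,0,0,1.4,45]
    - [-4,-0.3,-7.2,0,0,1.8,45]
    - [-6.2,-1.2,-7.2,0,0,1.8,45]
    - [-8.4,-2.2,-7.2,0,0,1.8,45]
    - [-10.6,-3.2,-7.2,0,0,1.8,45]
    - [-12.6,-3.9,-6.5,0,0,1.8,45]
    - [-13.4,-4.18,-5,0,0,1.8,45]
    - [-13.4,-4.18,-4,0,0,1.8,45]
    - [-13.4,-4.18,-4,0,0,1.8,45]

```text
t: 25.78
tcp_pos: [0.6109, 0.0113, 0.2297]
tool_rot: [[0.175, -0.985, -0.004], [-0.985, -0.175, -0.0], [-0.001, 0.004, -1.0]]
contact_force: [-0.3, -1.0, -1.2]
gripper_width: 0.06
```

Request:
servo_tool:
  moves:
    - [0,0,0,0,0,0,45]
    - [0,0,0,0,0,0,45]

```text
t: 26.02
tcp_pos: [0.6129, 0.0105, 0.2329]
tool_rot: [[0.173, -0.985, 0.002], [-0.985, -0.173, -0.0], [0.0, -0.002, -1.0]]
contact_force: [-0.2, 0.3, -1.1]
gripper_width: 0.06
```

Run:
```python
from h import *
p=cad(.045,-.06)
plan((*p[:2],.1655,-80)); cap('wrist','w11');cap('scene','s11')
```

```text
t 26.02 tcp [0.6129 0.0105 0.2329] yaw -80.0 F [-0.2  0.3 -1.1] w 0.0600
(np.float64(0.6130352395455652), np.float64(0.010525702814279392), 0.1655, -80) -> [0.  0.  2.7] [-0.02 -0.   -0.  ]
```

View pics/w11.png

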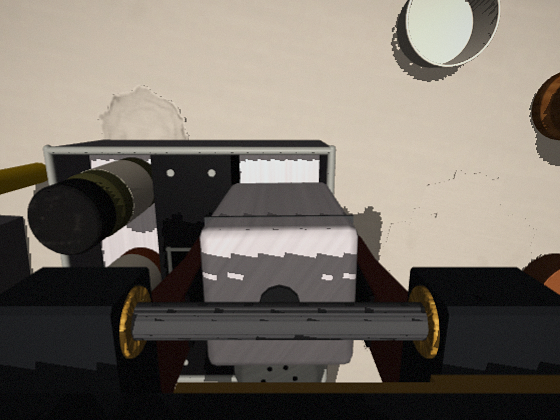

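View pics/s11.png

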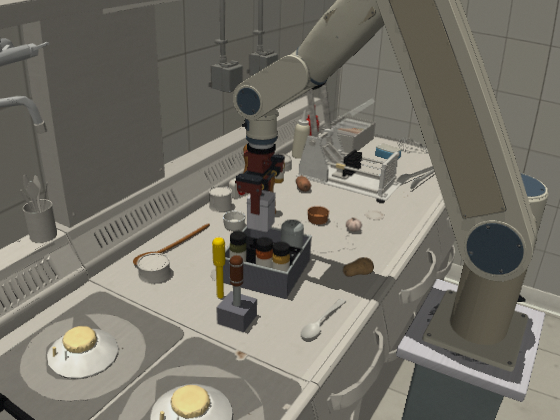

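Request:
servo_tool:
  moves:
    - [0,0,1.2,0,0,0,45]
    - [0,0,2,0,0,0,45]
    - [0,0,2.5,0,0,0,45]
    - [0,0,2.68,0,0,0,45]
    - [0,0,2.68,0,0,0,45]

```text
t: 26.75
tcp_pos: [0.6124, 0.0109, 0.1659]
tool_rot: [[0.174, -0.985, 0.0], [-0.985, -0.174, -0.0], [0.0, 0.0, -1.0]]
contact_force: [-5.9, -0.2, 9.7]
gripper_width: 0.0602
```

Request:
servo_tool:
  moves:
    - [0,0,0,0,0,0,60]
    - [0,0,0,0,0,0,74]
    - [0,0,0,0,0,0,74]
    - [0,0,-1.5,0,0,0,74]
    - [0,0,-3.5,0,0,0,74]
    - [0,2,-5.5,0,0,0,74]
    - [0,4,-6,0,0,0,74]
    - [0,4,-6,0,0,0,74]

```text
t: 27.75
tcp_pos: [0.5113, -0.0068, 0.3159]
tool_rot: [[0.174, -0.985, 0.001], [-0.985, -0.174, -0.0], [0.0, -0.001, -1.0]]
contact_force: [1.0, -0.8, -0.5]
gripper_width: 0.0741
```

Run:
```python
from h import *
plan(); cap('wrist','w12');cap('scene','s12')
f=load('s12')['frame']
cv2.imwrite('pics/s12a.png',cv2.resize(f[180:340,190:350],None,fx=4,fy=4,interpolation=cv2.INTER_CUBIC))
```

```text
t 27.75 tcp [ 0.5113 -0.0068  0.3159] yaw -80.0 F [ 1.  -0.8 -0.5] w 0.0741
```

View pics/w12.png

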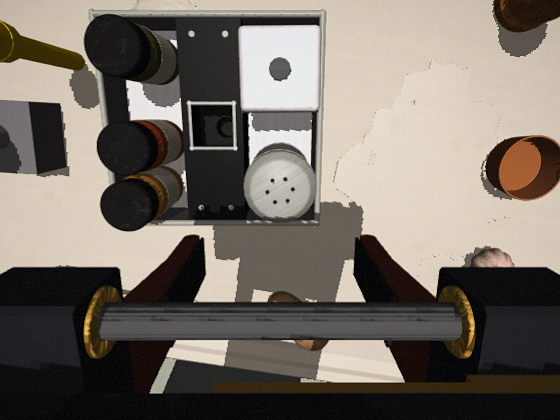

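View pics/s12a.png

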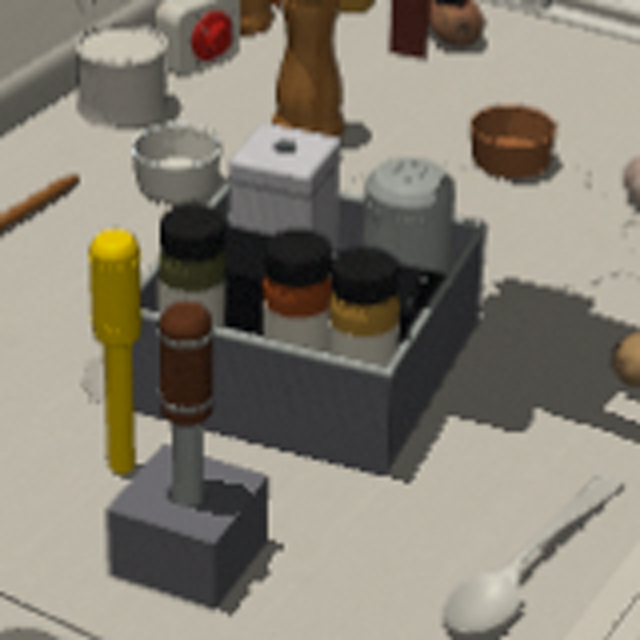

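Run:
```python
from h import *
np.set_printoptions(precision=4,suppress=True)
c=load('w12')
f=c['frame']; cv2.imwrite('pics/w12a.png',cv2.resize(f[0:235,80:340],None,fx=2.5,fy=2.5,interpolation=cv2.INTER_CUBIC))
a=np.radians(10);R=np.array([[np.cos(a),np.sin(a)],[-np.sin(a),np.cos(a)]])
q=lambda X:R@(X[:2]-C)
for z in(.127,.135,.14):print(z,[q(onz(c,*p,z)) for p in((240,26),(318.5,26),(320,111),(240,109))])
print('sh',q(onz(c,279,189,.128)))
for p in((117,47),(135,147),(137,201)):print('jar',q(onz(c,*p,.132)))
c=load('s12')
S=lambda x,y,z:onz(c,(x+.5)/4-.5+190,(y+.5)/4-.5+180,z)
for z in(.127,.133,.14): print('scene tin',z,[q(S(*p,z)) for p in((268,125),(340,139),(306,177),(233,163),(285,146))])
```

```text
0.127 [array([ 0.0704, -0.0314]), array([ 0.0704, -0.0869]), array([ 0.0123, -0.0897]), array([ 0.0138, -0.0298])]
0.135 [array([ 0.0686, -0.0322]), array([ 0.0686, -0.0861]), array([ 0.0123, -0.0888]), array([ 0.0137, -0.0307])]
0.14 [array([ 0.0675, -0.0328]), array([ 0.0675, -0.0856]), array([ 0.0122, -0.0882]), array([ 0.0136, -0.0312])]
sh [-0.0471 -0.059 ]
jar [0.0557 0.0549]
jar [-0.0139  0.0495]
jar [-0.0558  0.0522]
scene tin 0.127 [array([ 0.0628, -0.083 ]), array([ 0.0103, -0.0843]), array([ 0.0122, -0.0268]), array([ 0.0636, -0.0247]), array([ 0.0408, -0.0602])]
scene tin 0.133 [array([ 0.0585, -0.0728]), array([ 0.0066, -0.074 ]), array([ 0.0084, -0.017 ]), array([ 0.0593, -0.015 ]), array([ 0.0368, -0.0501])]
scene tin 0.14 [array([ 0.0536, -0.0608]), array([ 0.0022, -0.062 ]), array([ 0.004 , -0.0055]), array([ 0.0544, -0.0036]), array([ 0.0321, -0.0383])]
```

View pics/w12a.png

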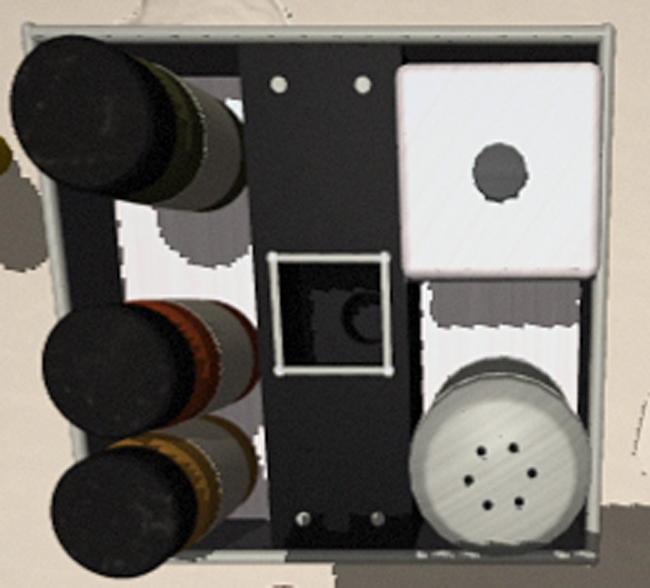

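Run:
```python
from h import *
c=load('w12')
a=np.radians(10);R=np.array([[np.cos(a),np.sin(a)],[-np.sin(a),np.cos(a)]])
for p in((82,115),(120,370),(125,512)):print('jar',R@(onz(c,p[0]/2.5+80,p[1]/2.5,.132)[:2]-C))
plan((.509,.23,.33,10))
```

```text
jar [0.05639045 0.0577988 ]
jar [-0.01465681  0.05483869]
jar [-0.05888403  0.05804921]
t 27.85 tcp [ 0.5141 -0.0065  0.315 ] yaw -80.0 F [ 0.3  0.  -0.5] w 0.0739
(0.509, 0.23, 0.33, 10) -> [-9.35 -1.44 -0.6 ] [-1.0e-02 -2.0e-02 -1.5e+01]
```

Request:
servo_tool:
  moves:
    - [-1,-0.2,-0.6,0,0,-1.7,70]
    - [-2.2,-0.4,-0.6,0,0,-3.4,70]
    - [-3.4,-0.6,-0.6,0,0,-5.1,70]
    - [-4.6,-0.8,-0.6,0,0,-6.8,70]
    - [-5.8,-1,-0.6,0,0,-8.5,70]
    - [-7,-1.2,-0.6,0,0,-10.2,70]
    - [-8.2,-1.3,-0.6,0,0,-11.9,70]
    - [-9.35,-1.4,-0.6,0,0,-13.6,70]
    - [-9.35,-1.4,-0.6,0,0,-15,70]
    - [-9.35,-1.4,-0.6,0,0,-15,70]
    - [-9.35,-1.4,-0.6,0,0,-15,70]

```text
t: 29.22
tcp_pos: [0.508, 0.23, 0.3288]
tool_rot: [[0.985, 0.171, -0.001], [0.171, -0.985, -0.0], [-0.001, 0.0, -1.0]]
contact_force: [-0.3, -0.3, -0.2]
gripper_width: 0.0699
```

Run:
```python
from h import *
cap('wrist','w13');plan((.509,.272,.26,10),(.509,.272,.207,10))
```

```text
t 29.27 tcp [0.5079 0.2298 0.329 ] yaw 9.9 F [-0.1 -0.2 -1.3] w 0.0704
(0.509, 0.272, 0.26, 10) -> [ 0.33 -1.66  2.76] [ 0.    0.   -0.02]
(0.509, 0.272, 0.207, 10) -> [ 0.34 -1.66  4.88] [ 0.    0.   -0.02]
```

View pics/w13.png

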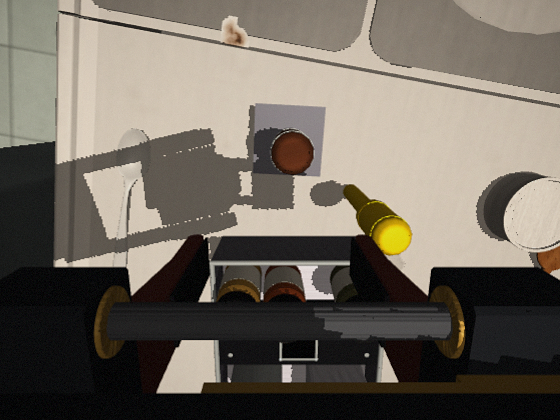

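Run:
```python
from h import *
c=load('w13')
X=onz(c,292,151.5,.172);print(X)
print('block',np.mean([onz(c,*p,.05) for p in((254.5,103),(325,106.5),(320,177),(251,176))],0))
plan((X[0],X[1],.26,10),(X[0],X[1],.207,10))
```

```text
[0.50906946 0.27453954 0.172     ]
block [0.50921139 0.27197539 0.05      ]
t 29.27 tcp [0.5079 0.2298 0.329 ] yaw 9.9 F [-0.1 -0.2 -1.3] w 0.0704
(np.float64(0.5090694626589348), np.float64(0.2745395393743074), 0.26, 10) -> [ 0.35 -1.76  2.76] [ 0.    0.   -0.02]
(np.float64(0.5090694626589348), np.float64(0.2745395393743074), 0.207, 10) -> [ 0.36 -1.76  4.88] [ 0.    0.   -0.02]
```

Descend to the handle at (0.509, 0.273), grip firmly.

Request:
servo_tool:
  moves:
    - [0.2,-1.2,0.5,0,0,0,70]
    - [0.33,-1.72,2,0,0,0,70]
    - [0.33,-1.72,3,0,0,0,70]
    - [0.33,-1.72,4,0,0,0,70]
    - [0.33,-1.72,4.85,0,0,0,70]
    - [0.33,-1.72,4.85,0,0,0,70]
    - [0.33,-1.72,4.85,0,0,0,45]
    - [0.33,-1.72,4.85,0,0,0,20]
    - [0.33,-1.72,4.85,0,0,0,20]
    - [0.33,-1.72,4.85,0,0,0,20]
    - [0.33,-1.72,4.85,0,0,0,20]
    - [0.33,-1.72,4.85,0,0,0,20]
  grip_force: 50

```text
t: 30.78
tcp_pos: [0.5083, 0.2738, 0.2085]
tool_rot: [[0.985, 0.174, 0.001], [0.174, -0.985, 0.0], [0.001, -0.0, -1.0]]
contact_force: [-0.1, 0.0, 3.5]
gripper_width: 0.0292
```

Run:
```python
from h import *
s=cad(-.0025,-.0053); print(s)
plan((.509,.273,.36,10),(s[0],s[1],.36,10),(s[0],s[1],.29,10))
```

```text
[0.55675832 0.0561464  0.        ]
t 30.77 tcp [0.5083 0.2738 0.2085] yaw 10.0 F [-0.1  0.   3.5] w 0.0292
(0.509, 0.273, 0.36, 10) -> [ 0.03  0.03 -6.06] [-0.   -0.01  0.01]
(np.float64(0.5567583159591042), np.float64(0.05614639846486798), 0.36, 10) -> [ 0.4   8.91 -6.06] [-0.   -0.01  0.01]
(np.float64(0.5567583159591042), np.float64(0.05614639846486798), 0.29, 10) -> [ 0.39  8.91 -3.26] [-0.   -0.01  0.01]
```

Request:
servo_tool:
  moves:
    - [0,0,-0.8,0,0,0,20]
    - [0,0,-2,0,0,0,20]
    - [0,0,-4,0,0,0,20]
    - [0,0,-6.4,0,0,0,20]
    - [0.1,2,-6.4,0,0,0,20]
    - [0.2,4,-6.4,0,0,0,20]
    - [0.3,6,-6.4,0,0,0,20]
    - [0.4,8,-6.4,0,0,0,20]
    - [0.4,8.9,-6.4,0,0,0,20]
    - [0.4,8.9,-6.4,0,0,0,20]
    - [0.4,8.9,-6.4,0,0,0,20]

```text
t: 32.15
tcp_pos: [0.5564, 0.0568, 0.3679]
tool_rot: [[0.985, 0.174, -0.001], [0.174, -0.985, 0.0], [-0.001, -0.0, -1.0]]
contact_force: [0.0, -0.2, -1.5]
gripper_width: 0.0296
```

Run:
```python
from h import *
cap('wrist','w14');c=cap('scene','s14'); cv2.imwrite('pics/s14a.png',cv2.resize(c['frame'][120:330,190:350],None,fx=3.7,fy=2.8,interpolation=cv2.INTER_CUBIC))
s=cad(-.0025,-.0053)
plan((s[0],s[1],.37,10),(s[0],s[1],.29,10),(s[0],s[1],.2325,10))
c=load('w14'); print(proj(c,(s[0],s[1],.37-.2025)))
```

```text
t 32.25 tcp [0.5565 0.0573 0.368 ] yaw 10.1 F [-0.2  0.2 -1.8] w 0.0295
(np.float64(0.5567583159591042), np.float64(0.05614639846486798), 0.37, 10) -> [ 0.    0.05 -0.08] [-0.    0.    0.02]
(np.float64(0.5567583159591042), np.float64(0.05614639846486798), 0.29, 10) -> [0.   0.05 3.12] [-0.    0.    0.02]
(np.float64(0.5567583159591042), np.float64(0.05614639846486798), 0.2325, 10) -> [0.01 0.05 5.42] [-0.    0.    0.02]
(np.float64(279.49540403181976), np.float64(199.94883092299338))
```

View pics/w14.png

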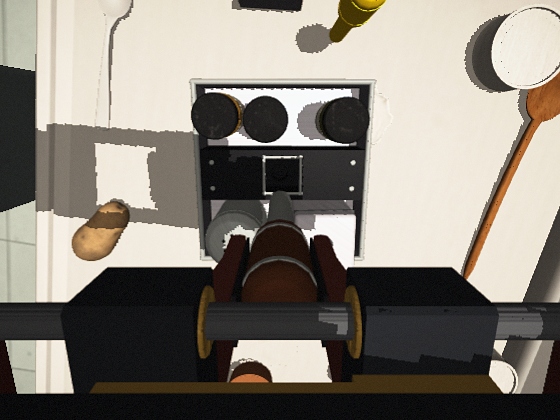

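View pics/s14a.png

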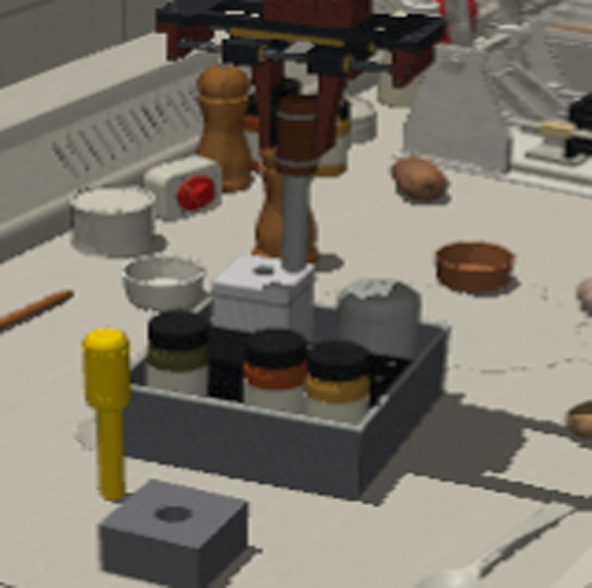

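Run:
```python
from h import *
c=load('w14');f=c['frame']
g=cv2.resize(f[145:265,220:340],None,fx=5,fy=5,interpolation=cv2.INTER_CUBIC)
g=np.clip(g.astype(float)*1.8,0,255).astype(np.uint8)
cv2.imwrite('pics/w14a.png',g)
R=np.array(robot.get_obs()['tool_rot']);p=np.array(robot.get_obs()['tcp_pos'])
for d in(.2025,.1985,.14,.13): 
  print(d,[tuple(np.round((np.array(proj(c,p+R@np.array([dx,dy,d])))-(220,145))*5,0)) for dx,dy in((0,0),(.009,0),(-.009,0),(0,-.009),(0,-.006))])
```

```text
0.2025 [(np.float64(296.0), np.float64(265.0)), (np.float64(350.0), np.float64(265.0)), (np.float64(243.0), np.float64(265.0)), (np.float64(296.0), np.float64(212.0)), (np.float64(296.0), np.float64(230.0))]
0.1985 [(np.float64(296.0), np.float64(271.0)), (np.float64(351.0), np.float64(271.0)), (np.float64(242.0), np.float64(271.0)), (np.float64(296.0), np.float64(217.0)), (np.float64(296.0), np.float64(235.0))]
0.14 [(np.float64(296.0), np.float64(374.0)), (np.float64(364.0), np.float64(374.0)), (np.float64(228.0), np.float64(374.0)), (np.float64(296.0), np.float64(309.0)), (np.float64(296.0), np.float64(331.0))]
0.13 [(np.float64(296.0), np.float64(397.0)), (np.float64(367.0), np.float64(397.0)), (np.float64(225.0), np.float64(397.0)), (np.float64(296.0), np.float64(329.0)), (np.float64(296.0), np.float64(352.0))]
```

View pics/w14a.png

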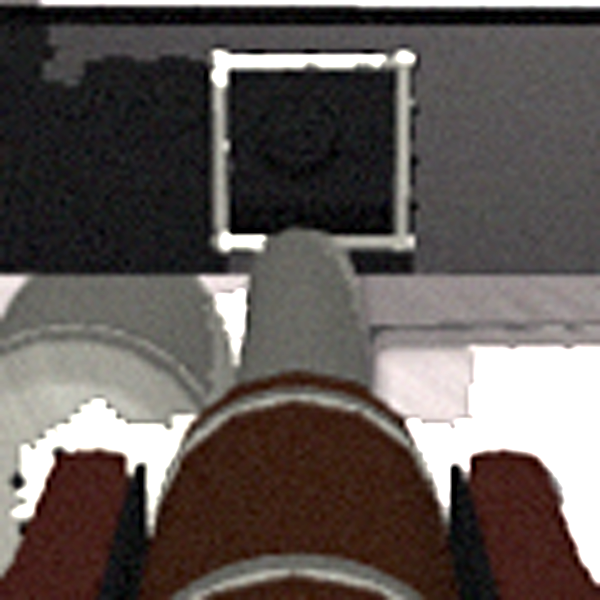

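Run:
```python
from h import *
c=load('w14')
a=np.radians(10);R=np.array([[np.cos(a),np.sin(a)],[-np.sin(a),np.cos(a)]])
X=onz(c,(300+.5)/5-.5+220,(137+.5)/5-.5+145,.03); print(X,R@(X[:2]-C))
```

```text
[0.55661472 0.05737422 0.03      ] [-0.0024282 -0.0040659]
```

Request:
servo_tool:
  moves:
    - [-0.01,0.03,1.5,0,0,0,20]
    - [-0.01,0.03,3,0,0,0,20]
    - [-0.01,0.03,3.8,0,0,0,20]
    - [-0.01,0.03,4.5,0,0,0,20]
    - [-0.01,0.03,5,0,0,0,20]
    - [-0.01,0.03,5,0,0,0,20]
    - [-0.01,0.03,5,0,0,0,20]

```text
t: 33.12
tcp_pos: [0.5571, 0.0556, 0.2439]
tool_rot: [[0.985, 0.174, 0.001], [0.174, -0.985, 0.0], [0.001, 0.0, -1.0]]
contact_force: [-0.1, 0.7, -1.3]
gripper_width: 0.0293
```

Request:
servo_tool:
  moves:
    - [0,0,0.15,0,0,0,20]
    - [0,0,0.3,0,0,0,20]
    - [0,0,0.45,0,0,0,20]
    - [0,0,0.55,0,0,0,20]
    - [0,0,0.55,0,0,0,20]

```text
t: 33.75
tcp_pos: [0.5565, 0.0556, 0.2292]
tool_rot: [[0.985, 0.174, -0.0], [0.174, -0.985, 0.0], [-0.0, -0.0, -1.0]]
contact_force: [-0.0, 1.2, -0.6]
gripper_width: 0.0297
```

Request:
servo_tool:
  moves:
    - [0,0,0.15,0,0,0,20]
    - [0,0,0.3,0,0,0,20]
    - [0,0,0.45,0,0,0,20]
    - [0,0,0.55,0,0,0,20]
    - [0,0,0.55,0,0,0,20]

```text
t: 34.38
tcp_pos: [0.5564, 0.0556, 0.2152]
tool_rot: [[0.985, 0.174, -0.001], [0.174, -0.985, 0.0], [-0.001, -0.0, -1.0]]
contact_force: [-1.6, 2.1, -2.4]
gripper_width: 0.0293
```

Sliding down the socket, tip about 13 mm; go on to the bottom (TCP ≈ 0.2105).

Request:
servo_tool:
  moves:
    - [0,0,0.1,0,0,0,20]
    - [0,0,0.18,0,0,0,20]
    - [0,0,0.22,0,0,0,20]
    - [0,0,0.25,0,0,0,20]
    - [0,0,0.25,0,0,0,20]

```text
t: 35.0
tcp_pos: [0.5567, 0.0556, 0.2104]
tool_rot: [[0.985, 0.174, 0.0], [0.174, -0.985, 0.0], [0.0, -0.0, -1.0]]
contact_force: [-4.1, 2.5, 10.2]
gripper_width: 0.0296
```

Request:
servo_tool:
  moves:
    - [0,0,0,0,0,0,20]
    - [0,0,0,0,0,0,40]
    - [0,0,0,0,0,0,60]
    - [0,0,0,0,0,0,60]
    - [0,0,-1,0,0,0,60]
    - [0,0,-3,0,0,0,60]
    - [0,0,-5,0,0,0,60]
    - [0,2,-6,0,0,0,60]
    - [0,4,-6,0,0,0,60]
    - [0,4.2,-6,0,0,0,60]
    - [0,4.2,-6,0,0,0,60]

```text
t: 36.38
tcp_pos: [0.5746, -0.0479, 0.3589]
tool_rot: [[0.985, 0.173, -0.001], [0.173, -0.985, 0.0], [-0.001, -0.001, -1.0]]
contact_force: [-0.2, -0.2, -0.4]
gripper_width: 0.0597
```

Run:
```python
from h import *
np.set_printoptions(precision=4,suppress=True)
plan(); c=cap('wrist','w15');d=cap('scene','s15'); cap('top','t15'); cv2.imwrite('pics/s15a.png',cv2.resize(d['frame'][150:330,190:370],None,fx=3.3,fy=3.3,interpolation=cv2.INTER_CUBIC))
```

```text
t 36.38 tcp [ 0.5746 -0.0479  0.3589] yaw 10.0 F [-0.2 -0.2 -0.4] w 0.0597
```

View pics/w15.png

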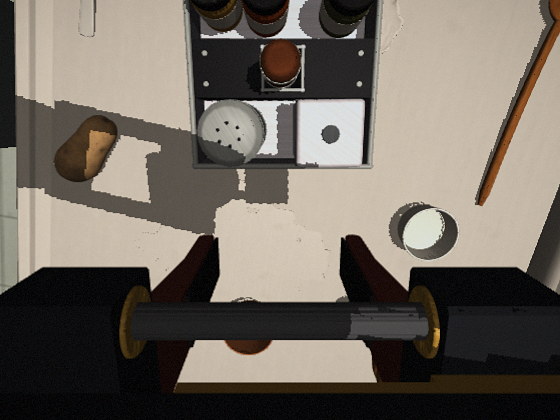

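View pics/s15a.png

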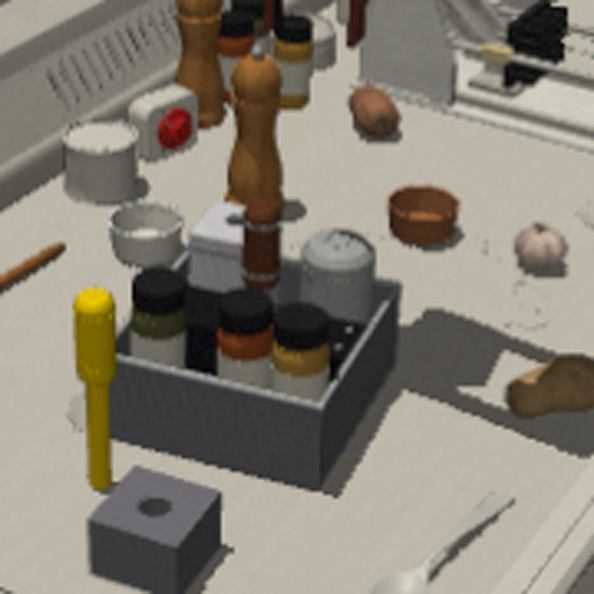

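View pics/t15.png

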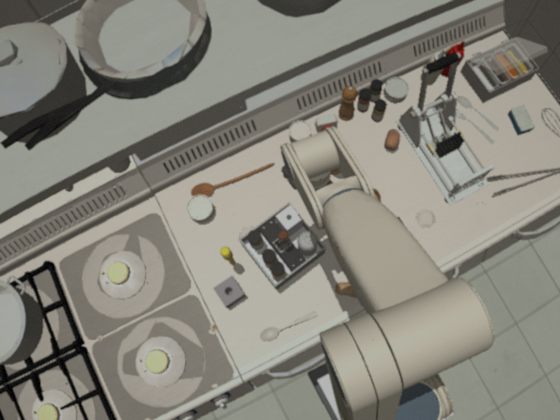

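Run:
```python
from h import *
c=load('s15'); s=cad(-.0025,-.0048)
for z in(.178,.2,.108,.13): u,v=proj(c,(s[0],s[1],z)); print(z,(u-190)*3.3,(v-150)*3.3)
c=load('w15'); print([np.round(proj(c,(s[0],s[1],z)),1) for z in(.175,.197)])
```

```text
0.178 259.61557719702455 203.03644308653267
0.2 260.2131963467938 177.70364831184804
0.108 257.781720676152 281.0841393480274
0.13 258.3471379307697 256.96992924689897
[array([279.8,  59.2]), array([279.8,  54. ])]
```

Run:
```python
from h import *
print(robot.finish_job())
```

```text
the job is handed in; nothing more can be done
None
```

The job is done and handed in at about 36.5 s of the 208 s allowed. I found five items on the open worktop: three jars, one shaker and the square tin. No second shaker was there.

- **Packing:** The three jars stand in the left row, and the shaker and tin stand in the right row. The last wrist and scene pictures show them all upright. The tin's lid measured at the right height for standing on the row floor.
- **Shaker moved:** The shaker had shifted about 4 cm between pictures, so I located it again before gripping it.
- **Handle:** I put the post down the well where the wrist pictures showed the socket. It went in on the first try, so no searching was needed. It stopped at the depth expected for fully home (about 8 mm above the worktop) with 10 N of upward force. After I let go, the top and bottom of its grip in the scene picture matched the fully home position.
- **Bystanders:** The pepper mill still stands, the yellow look-alike is untouched, and the gripper was clear of everything at hand-in.

**Readings that stood out:** While lowering the tin I read a brief contact of about 10 N upward and 6 N sideways. The tin still settled square on the floor. My first position readings from the scene and top cameras differed by 5–9 mm, so I used the wrist camera for the later grasps and placings. No check failed.

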